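Read the three codes of a sample bottle and file it in its tray

ROBOT

A 6-joint arm with a two-finger parallel gripper is mounted at the origin on the work surface. World frame = base frame: x ahead of the robot, y to its left, z up, the work surface at z = 0. Lengths are in m, angles in rad, forces in N, time in s.
With the tool pointing down it reaches from about 0.35 to 0.85 m from the base axis. Payload 8.1 kg.
Tool frame: the origin (TCP) lies midway between the tips of the shut fingers; the grasp point (between the pads) lies 19 mm behind it; z points along the fingers, y is the line along which they close (so a half turn about z gives the same grasp; the last joint's range is limited). The gripper opens to 93 mm and grips with 3 to 60 N. Pads are 15 mm wide; open, the fingers measure 128 mm over their backs; the gripper's body (75 mm by 188 mm) begins 65 mm behind the grasp point.
Start: joints at [1.227, 0.13, 1.488, -0, 1.523, -0.085], TCP at [0.154, 0.58, 0.219] pointing down, gripper open.
Joint ranges: [-2.96, 2.96], [-0.89, 2.26], [0.02, 2.5], [-1.34, 4.48], [0, 2.73], [-2.66, 2.66]. Speed limits (rad/s): [2.39, 2.39, 2.79, 3.14, 3.14, 3.14].

INTERFACE

Orientations are given as a rotation vector (axis times angle).
In Python, from plant import read_state, read_camera, camera_model, close_job gives the robot as it stands. The module is installed in compiled form; this text tells all that it offers.
- The arm moves only by the tool carry_out, never from a script. Its argument "moves" is a list of rows, each an object of numbers: "jaw": the finger opening in m, from 0 to 0.093; "dx", "dy", "dz": the shift along the tool's x, y, z in m; "yaw": the turn about the tool's z in rad. In form: [{"jaw": .., "dx": .., "dy": .., "dz": .., "yaw": ..}, ...]. A call has 1 to 8 rows; each row shifts and turns the commanded pose from where the row before left it, along the tool's axes as they then stand; what a row does not reach is not made up. A row lasts 1/8 s, in which the tool goes at most 62.5 mm and 10.7 degrees, less where a joint would pass 70% of its speed; a pose out of reach is approached as far as the arm can. A call is refused whole if a number of a shift passes 0.0625 or a number of a turn 0.188, either way. A call with a gripper value outside its range is refused whole. The fingers move at their own pace and stop on an object; "grip_force" is the grip in N (left out, the last holds). Time passes only in rows, so rows that do not move let the fingers close. It gives the time, the measured TCP pose, the force, the opening and the grip force at its end, in the units of the state.
- read_state(): the state, without advancing time (a new reading comes with each control period).
- read_camera(name): name is "side" or "top" or "wrist"; returns the picture (480x640x3 uint8, red, green, blue); there is no depth.
- camera_model(name): a dict with "camera_matrix" (3x3 intrinsics, pixels), "view" (4x4, takes a point from world to camera coordinates). Camera axes: x right, y up, looking along -z (the intrinsics and any distortion apply to the point x, -y, -z); pixel columns grow to the right and rows downward; lengths in m; the calibration is good to about 2 mm. A picture is of the moment at which its call begins: read the wrist's pose just before it. camera_model takes no time and is no camera call; for the wrist camera it gives the pose at the moment of the call.
- close_job(): hands the job in; it is judged then, once.
The state is a dict: "t": time; "q": joint angles; "dq": joint speeds; "joint_torque": joint torques, N m; "tool_pos": TCP position; "orientation": TCP orientation; "force": force on the tool from outside, world axes, zero at the start; "wrist_torque": the same for the moment, N m; "opening": finger opening in m; "gripper_force": force on a finger pad.
Only numpy, scipy, OpenCV 4.12 (cv2) and the standard library are available. Lean on these libraries where they do the work, as an engineer would, in place of code of your own. Each camera call takes 0.05 s, during which the arm holds its last target. There are 200 camera calls.

TASK

Pick up the yellow-capped sample bottle and show its labels to the code reader one after another: first red, then green, then blue, each held still for about a second squarely facing the reader's tilted window, centred on it and about 4 cm away. Then set the bottle down gently, upright, in the tray whose colour matches its cap, without letting it drop, and let go. Do not bump the reader or disturb the other things on the bench.

Things in the scene. Friction and masses are not known exactly. Their poses are not given: they have to be found in the camera images.
- sample: sample bottle: brown square body 46 x 46 x 70 mm, square yellow cap 32 x 32 x 32 mm on top (102 mm tall in all, cap sides parallel to the body), about 0.16 kg. Origin at the centre of its underside, z up. Red label on its +x side, green on +y, blue on -x, none on -y; a strip of each label's colour shows on the shoulder beside the cap. Starts upright on the blue mat
- label_red (a point): centre of the red label (38 x 50 mm) on the bottle's +x side, 35 mm above its underside and 23.5 mm from its axis; axes as the bottle's
- label_green (a point): centre of the green label, on the bottle's +y side, likewise
- label_blue (a point): centre of the blue label, on the bottle's -x side, likewise
- sample_mid (a point): point on the bottle's axis 35 mm above its underside
- reader: code reader, fixed: round black foot 84 mm across, 22 mm thick post, origin under the foot's centre; on it a white head 50 mm deep, 76 mm wide, 60 mm high, tilted back so that its window looks up 35 degrees above level, away from the robot. Highest point about 0.17 m above the table
- reader_window (a point): centre of the dark red window on the head's front face (76 x 60 mm), 0.12 m above the table and 30 mm ahead of the post; x points straight out of the window (35 degrees above level), y along its width, z up its face
- yellow_tray: yellow shallow square tray, fixed, 94 x 94 mm outside, 86 mm inside, rim 14 mm high, floor 4 mm thick; origin at the centre of its underside, on the grey mat
- white_tray: white tray, same size
- black_tray: black tray, same size
- bottle_mat: blue mat 250 x 250 x 3 mm, fixed, carrying the bottles and the flask; origin at the centre of its underside
- tray_mat: grey mat, same size, fixed, carrying the trays and the tape roll
- white_bottle: brown bottle like the sample, with a white cap; bystander
- black_bottle: brown bottle like the sample, with a black cap; bystander
- tall_flask: round glass bottle with a blue cap, 52 mm across and 155 mm tall; origin under its centre; bystander
- tape_roll: yellow ring 64 mm across, 22 mm tall, lying flat on the grey mat; bystander
- tip_box: dark blue pipette tip box with amber top, 85 x 122 x 67 mm, at the back; origin under its centre; bystander
- timer: small white bench timer 60 x 75 x 20 mm; origin under its centre; bystander

How it is judged:
By the outcome, as a careful person would: the job done as asked, in the order asked, and still so for the second after the job is handed in, with the robot touching nothing.
It also fails if it takes over 64 s, if anything falls off the work surface, if the arm or the gripper's body presses on something with over 40 N, if the wrist force passes 120 N, or if a joint passes its speed limit or range.

## Working session

There is one attempt and no reset: what is moved stays moved. The work goes in short steps, Python scripts to look and compute and a tool call to move; the robot and the scene stay as the last step left them, time stands still between calls to the robot, and variables do not carry over. Pictures are saved under pics/ and viewed, at most 14 in all, crops included, and the job is handed in when it is done.

Besides the shell and the picture viewer there is one more tool, called after "Call:" in YAML: its name, and indented under it one key for each argument. carry_out: Moves the arm, as the interface text tells. Its arguments: {"type":"object","properties":{"moves":{"type":"array","items":{"type":"object","properties":{"jaw":{"type":"number"},"dx":{"type":"number"},"dy":{"type":"number"},"dz":{"type":"number"},"yaw":{"type":"number"}}}},"grip_force":{"type":"number"}},"required":["moves"]}

```bash
mkdir -p pics; ls; python3 - <<'E'
from plant import *
import cv2,numpy as np
s=read_state();print({k:np.round(v,4).tolist() for k,v in s.items()})
for n in("top","side"):
    im=read_camera(n);cv2.imwrite(f"pics/{n}0.png",im[:,:,::-1])
for n in("top","side","wrist"):
    m=camera_model(n);print(n,m.keys(),np.round(m["camera_matrix"],1).tolist(),np.round(m["view"],3).tolist())
E
```

```text
pics
{'t': 0.0, 'q': [1.2266, 0.1311, 1.4893, -0.0, 1.523, -0.0854], 'dq': [-0.0005, -0.0009, -0.0004, -0.002, -0.003, -0.0007], 'joint_torque': [-0.0022, -55.9831, -49.1763, 0.0767, 0.035, -0.0002], 'tool_pos': [0.1533, 0.5795, 0.2176], 'orientation': [-0.4053, -3.115, 0.0028], 'force': [0.2824, -0.5162, 0.153], 'wrist_torque': [0.011, -0.042, -0.0431], 'gripper_force': 0.0, 'opening': 0.0932}
top dict_keys(['camera_matrix', 'view']) [[501.2, 0.0, 318.6], [0.0, 501.2, 228.8], [0.0, 0.0, 1.0]] [[-0.027, -1.0, 0.012, 0.004], [0.996, -0.026, 0.083, -0.604], [-0.083, 0.014, 0.996, -1.122], [0.0, 0.0, 0.0, 1.0]]
side dict_keys(['camera_matrix', 'view']) [[458.3, 0.0, 317.5], [0.0, 458.3, 244.3], [0.0, 0.0, 1.0]] [[-0.988, -0.153, -0.017, 0.581], [0.097, -0.703, 0.705, -0.104], [-0.12, 0.694, 0.709, -0.795], [0.0, 0.0, 0.0, 1.0]]
wrist dict_keys(['camera_matrix', 'view']) [[365.6, 0.0, 315.8], [0.0, 365.6, 236.3], [0.0, 0.0, 1.0]] [[0.255, 0.967, -0.003, -0.598], [-0.932, 0.245, -0.266, 0.031], [-0.257, 0.07, 0.964, -0.391], [0.0, 0.0, 0.0, 1.0]]
```

View pics/top0.png

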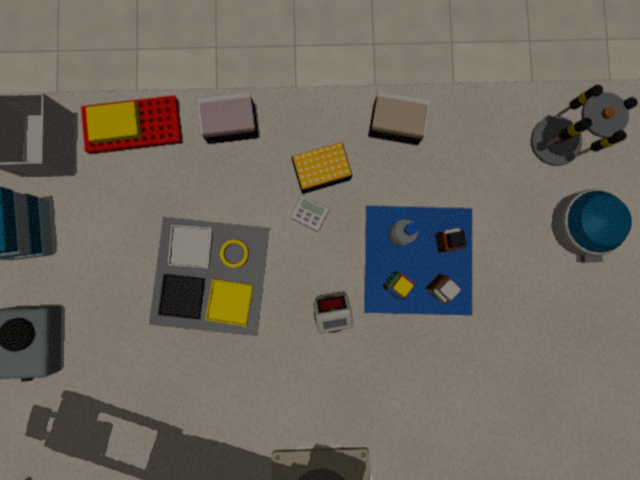

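View pics/side0.png

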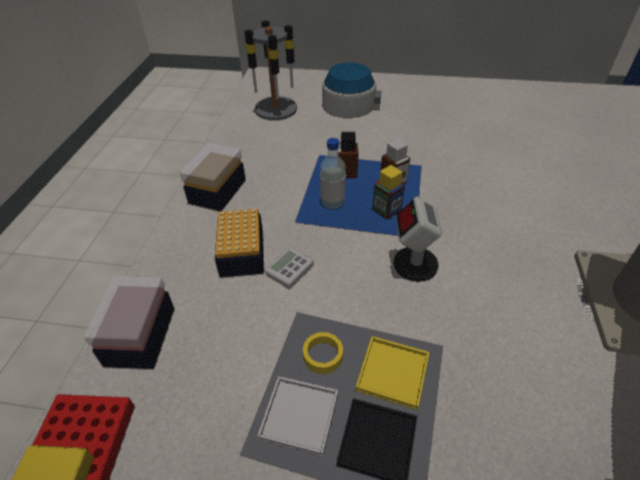

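Call:
carry_out:
  moves:
    - {"dz": -0.06}
    - {"dx": -0.02,"dy": -0.02,"dz": -0.05}
    - {"dx": -0.035,"dy": -0.035,"dz": -0.03}
    - {"dx": -0.044,"dy": -0.044}
    - {"dx": -0.044,"dy": -0.044}
    - {"dx": -0.044,"dy": -0.044}
    - {"dx": -0.044,"dy": -0.044}
    - {"dx": -0.044,"dy": -0.044}

```text
invalid input at $.moves[0]: expected keys jaw, dx, dy, dz, yaw
```

Call:
carry_out:
  moves:
    - {"dx": -0.044,"dy": -0.044}
    - {"dx": -0.044,"dy": -0.044}
    - {"dx": -0.044,"dy": -0.044}
    - {"dx": -0.044,"dy": -0.044}
    - {"dx": -0.044,"dy": -0.044}
    - {}

```text
invalid input at $.moves[0]: expected keys jaw, dx, dy, dz, yaw
```

```bash
python3 - <<'E'
from plant import *
import numpy as np
s=read_state();print({k:np.round(s[k],4).tolist() for k in('t','q','tool_pos','orientation')})
E
```

```text
{'t': 0.1, 'q': [1.2266, 0.131, 1.4892, 0.0, 1.523, -0.0854], 'tool_pos': [0.1534, 0.5795, 0.2177], 'orientation': [-0.4055, -3.115, 0.0024]}
```

Call:
carry_out:
  moves:
    - {"jaw": 0.093,"dx": 0,"dy": 0,"dz": -0.06,"yaw": 0}
    - {"jaw": 0.093,"dx": -0.02,"dy": -0.02,"dz": -0.05,"yaw": 0}
    - {"jaw": 0.093,"dx": -0.035,"dy": -0.035,"dz": -0.03,"yaw": 0}
    - {"jaw": 0.093,"dx": -0.044,"dy": -0.044,"dz": 0,"yaw": 0}
    - {"jaw": 0.093,"dx": -0.044,"dy": -0.044,"dz": 0,"yaw": 0}
    - {"jaw": 0.093,"dx": -0.044,"dy": -0.044,"dz": 0,"yaw": 0}
    - {"jaw": 0.093,"dx": -0.044,"dy": -0.044,"dz": 0,"yaw": 0}
    - {"jaw": 0.093,"dx": -0.044,"dy": -0.044,"dz": 0,"yaw": 0}

```text
t: 1.1
tool_pos: [0.3494, 0.242, 0.3583]
orientation: [-0.405, -3.115, 0.0]
force: [1.1, 0.4, 0.3]
opening: 0.0925
gripper_force: 0.0
```

Call:
carry_out:
  moves:
    - {"jaw": 0.093,"dx": -0.044,"dy": -0.044,"dz": 0,"yaw": 0}
    - {"jaw": 0.093,"dx": -0.044,"dy": -0.044,"dz": 0,"yaw": 0}
    - {"jaw": 0.093,"dx": -0.044,"dy": -0.044,"dz": 0,"yaw": 0}
    - {"jaw": 0.093,"dx": -0.044,"dy": -0.044,"dz": 0,"yaw": 0}
    - {"jaw": 0.093,"dx": -0.044,"dy": -0.044,"dz": 0,"yaw": 0}

```text
t: 1.72
tool_pos: [0.5059, -0.0272, 0.3584]
orientation: [-0.406, -3.115, -0.0]
force: [0.5, 0.6, 0.4]
opening: 0.0932
gripper_force: 0.0
```

```bash
cat > h.py <<'E'
from plant import *
import numpy as np, cv2
from scipy.spatial.transform import Rotation as R
def st():
    s=read_state();print({k:np.round(s[k],4).tolist() for k in('t','q','tool_pos','force','opening','gripper_force')})
    print("tool axes (columns x,y,z)",np.round(R.from_rotvec(s['orientation']).as_matrix(),3).tolist());return s
def proj(n,P,m=None):
    m=m or camera_model(n);c=(m['view']@np.c_[np.atleast_2d(P),np.ones(len(np.atleast_2d(P)))].T)[:3]
    u=m['camera_matrix']@np.array([c[0],-c[1],-c[2]]);return (u[:2]/u[2]).T
def pix2plane(n,uv,z,m=None):
    m=m or camera_model(n);V=m['view'];o=-V[:3,:3].T@V[:3,3];out=[]
    for u in np.atleast_2d(uv):
        d=np.linalg.inv(m['camera_matrix'])@[u[0],u[1],1];d=V[:3,:3].T@[d[0],-d[1],-d[2]]
        out.append(o+d*(z-o[2])/d[2])
    return np.array(out)
E
python3 - <<'E'
from h import *
st()
E
```

```text
{'t': 1.725, 'q': [-0.1551, -0.1366, 1.5029, 0.0002, 1.7754, -1.4667], 'tool_pos': [0.5059, -0.0272, 0.3584], 'force': [0.4796, 0.6459, 0.409], 'opening': 0.0932, 'gripper_force': 0.0}
tool axes (columns x,y,z) [[-0.967, 0.256, -0.0], [0.256, 0.967, 0.0], [0.0, 0.0, -1.0]]
```

Call:
carry_out:
  moves:
    - {"jaw": 0.093,"dx": -0.06,"dy": 0.016,"dz": 0,"yaw": 0}
    - {"jaw": 0.093,"dx": -0.06,"dy": 0.016,"dz": 0,"yaw": 0}
    - {"jaw": 0.093,"dx": -0.06,"dy": 0.016,"dz": 0,"yaw": 0}
    - {"jaw": 0.093,"dx": -0.06,"dy": 0.016,"dz": 0,"yaw": 0}
    - {"jaw": 0.093,"dx": -0.06,"dy": 0.016,"dz": 0,"yaw": 0}
    - {"jaw": 0.093,"dx": -0.06,"dy": 0.016,"dz": 0,"yaw": 0}
    - {"jaw": 0.093,"dx": -0.06,"dy": 0.016,"dz": 0,"yaw": 0}
    - {"jaw": 0.093,"dx": -0.06,"dy": 0.016,"dz": 0,"yaw": 0}

```text
t: 2.72
tool_pos: [0.8697, -0.0231, 0.3168]
orientation: [0.397, 3.051, 0.012]
force: [0.7, 0.6, -0.5]
opening: 0.093
gripper_force: 0.0
```

```bash
python3 - <<'E'
from h import *
st()
E
```

```text
{'t': 2.725, 'q': [-0.0876, 1.0664, 0.0319, 0.0054, 1.9785, -1.3971], 'tool_pos': [0.8697, -0.0231, 0.3168], 'force': [0.6874, 0.5888, -0.5277], 'opening': 0.093, 'gripper_force': 0.0}
tool axes (columns x,y,z) [[-0.965, 0.256, 0.065], [0.256, 0.967, -0.001], [-0.063, 0.016, -0.998]]
```

Call:
carry_out:
  moves:
    - {"jaw": 0.093,"dx": -0.06,"dy": 0.016,"dz": 0,"yaw": 0}
    - {"jaw": 0.093,"dx": -0.06,"dy": 0.016,"dz": 0,"yaw": 0}
    - {"jaw": 0.093,"dx": -0.06,"dy": 0.016,"dz": 0,"yaw": 0}
    - {"jaw": 0.093,"dx": -0.06,"dy": 0.016,"dz": 0,"yaw": 0}

```text
t: 3.22
tool_pos: [0.9549, -0.0191, 0.2955]
orientation: [0.373, 2.863, 0.039]
force: [0.2, -0.6, -0.0]
opening: 0.0929
gripper_force: 0.0
```

Call:
carry_out:
  moves:
    - {"jaw": 0.093,"dx": 0.04,"dy": -0.01,"dz": 0,"yaw": 0}
    - {"jaw": 0.093,"dx": 0.04,"dy": -0.01,"dz": 0,"yaw": 0}

```text
t: 3.48
tool_pos: [0.9137, -0.0192, 0.2852]
orientation: [0.373, 2.865, 0.039]
force: [1.0, 0.6, 1.1]
opening: 0.0926
gripper_force: 0.0
```

```bash
python3 - <<'E'
from h import *
st()
E
```

```text
{'t': 3.475, 'q': [-0.0833, 0.8047, 0.5174, 0.0151, 1.5662, -1.3935], 'tool_pos': [0.9137, -0.0192, 0.2852], 'force': [1.0094, 0.5801, 1.0571], 'opening': 0.0926, 'gripper_force': 0.0}
tool axes (columns x,y,z) [[-0.936, 0.248, 0.251], [0.255, 0.967, -0.006], [-0.244, 0.059, -0.968]]
```

Call:
carry_out:
  moves:
    - {"jaw": 0.093,"dx": 0.056,"dy": -0.015,"dz": -0.015,"yaw": 0}
    - {"jaw": 0.093,"dx": 0.056,"dy": -0.015,"dz": -0.015,"yaw": 0}
    - {"jaw": 0.093,"dx": 0.056,"dy": -0.015,"dz": -0.015,"yaw": 0}
    - {"jaw": 0.093,"dx": 0.056,"dy": -0.015,"dz": -0.015,"yaw": 0}
    - {"jaw": 0.093,"dx": 0.056,"dy": -0.015,"dz": -0.015,"yaw": 0}
    - {"jaw": 0.093,"dx": 0.056,"dy": -0.015,"dz": -0.015,"yaw": 0}
    - {"jaw": 0.093,"dx": 0.056,"dy": -0.015,"dz": -0.015,"yaw": 0}
    - {"jaw": 0.093,"dx": 0.056,"dy": -0.015,"dz": -0.015,"yaw": 0}

```text
t: 4.47
tool_pos: [0.4536, -0.0203, 0.2889]
orientation: [0.372, 2.862, 0.039]
force: [-0.3, -0.6, 0.8]
opening: 0.0927
gripper_force: 0.0
```

Call:
carry_out:
  moves:
    - {"jaw": 0.093,"dx": 0.056,"dy": -0.015,"dz": -0.015,"yaw": 0}
    - {"jaw": 0.093,"dx": 0.056,"dy": -0.015,"dz": -0.015,"yaw": 0}

```text
t: 4.72
tool_pos: [0.3504, -0.0215, 0.2911]
orientation: [0.374, 2.884, 0.039]
force: [-65.7, 8.5, 22.0]
opening: 0.0935
gripper_force: 0.0
```

```bash
python3 - <<'E'
from h import *
st()
E
```

```text
{'t': 4.725, 'q': [-0.2726, -0.8937, 2.1569, 0.0595, 1.651, -1.574], 'tool_pos': [0.3504, -0.0215, 0.2911], 'force': [-65.7143, 8.4904, 21.9636], 'opening': 0.0935, 'gripper_force': 0.0}
tool axes (columns x,y,z) [[-0.94, 0.248, 0.233], [0.255, 0.967, -0.003], [-0.226, 0.056, -0.973]]
```

Call:
carry_out:
  moves:
    - {"jaw": 0.093,"dx": 0.01,"dy": -0.002,"dz": 0,"yaw": 0}
    - {"jaw": 0.093,"dx": 0.01,"dy": -0.002,"dz": 0,"yaw": 0}

```text
t: 4.97
tool_pos: [0.3475, -0.022, 0.2905]
orientation: [0.376, 2.893, 0.037]
force: [-0.0, -0.1, 0.2]
opening: 0.0927
gripper_force: 0.0
```

```bash
python3 - <<'E'
from h import *
st()
# scene measure from top image
im=cv2.imread('pics/top0.png');m=camera_model('top')
hsv=cv2.cvtColor(im,cv2.COLOR_BGR2HSV)
def comp(lo,hi,roi,nm,z):
    k=cv2.inRange(hsv,np.array(lo),np.array(hi));x0,y0,x1,y1=roi
    mm=np.zeros_like(k);mm[y0:y1,x0:x1]=k[y0:y1,x0:x1]
    c=max(cv2.findContours(mm,cv2.RETR_EXTERNAL,cv2.CHAIN_APPROX_NONE)[0],key=cv2.contourArea)
    r=cv2.minAreaRect(c);box=cv2.boxPoints(r);P=pix2plane('top',box,z,m)
    e=P[1]-P[0];print(nm,np.round(r[0],1),np.round(P.mean(0),4),'sides',np.round(np.linalg.norm(P[1]-P[0]),4),np.round(np.linalg.norm(P[2]-P[1]),4),'ang',np.round(np.degrees(np.arctan2(e[1],e[0])),1))
comp((20,120,100),(35,255,255),(375,260,425,310),'cap',.105)
comp((20,120,100),(35,255,255),(200,270,260,330),'ytray',.017)
comp((0,0,130),(180,70,255),(305,285,360,340),'reader white',.14)
comp((0,120,50),(10,255,255),(305,285,360,340),'window',.12)
cv2.imwrite('pics/top_crop.png',cv2.resize(im[220:345,300:480],None,fx=4.4,fy=4.4,interpolation=cv2.INTER_CUBIC))
E
```

```text
{'t': 4.975, 'q': [-0.2731, -0.8922, 2.1558, 0.0569, 1.6592, -1.5739], 'tool_pos': [0.3475, -0.022, 0.2905], 'force': [-0.0011, -0.1191, 0.1818], 'opening': 0.0927, 'gripper_force': 0.0}
tool axes (columns x,y,z) [[-0.942, 0.25, 0.224], [0.255, 0.967, -0.004], [-0.217, 0.053, -0.975]]
cap [402.9 286.2] [ 0.4706 -0.1854  0.105 ] sides 0.0321 0.0324 ang -40.9
ytray [228.6 302.2] [0.4424 0.1969 0.017 ] sides 0.0948 0.0963 ang -9.6
reader white [340.1 312.8] [ 0.4217 -0.0491  0.14  ] sides 0.0291 0.0046 ang -79.2
window [331.4 303.6] [ 0.4395 -0.0327  0.12  ] sides 0.0423 0.0173 ang -81.4
```

View pics/top_crop.png

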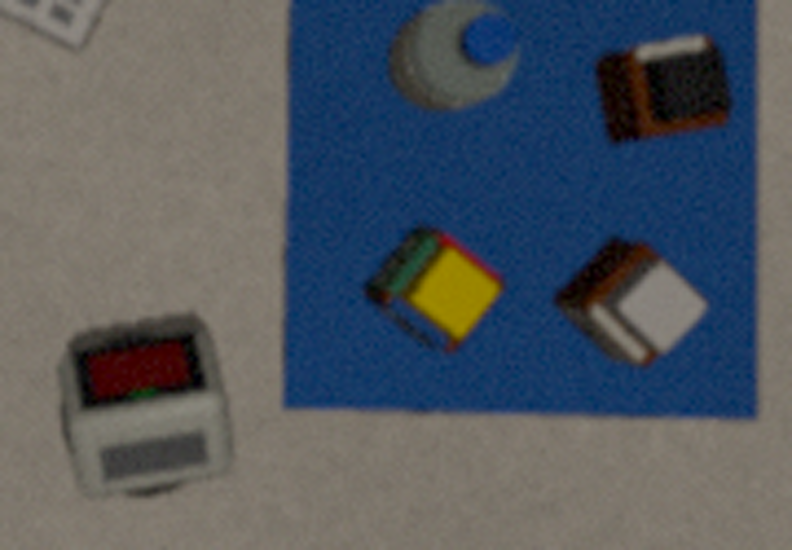

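```bash
cat >> h.py <<'E'
def fk(q,p):
    a,b,h0,d,e,f=p  # f: forearm perpendicular offset
    s=q[1]+q[2];r=a*np.sin(q[1])+b*np.sin(s)+f*np.cos(s);h=h0+a*np.cos(q[1])+b*np.cos(s)-f*np.sin(s)
    Rz=R.from_euler('z',q[0]);W=Rz.apply([r,e,h])
    T=R.from_euler('z',q[0])*R.from_euler('y',s)*R.from_euler('z',q[3])*R.from_euler('y',q[4])
    return W+T.apply([0,0,d]),T.apply([0,0,1])
E
python3 - <<'E'
from h import *
from scipy.optimize import least_squares
D=[([1.2266,.1311,1.4893,0,1.523],[.1533,.5795,.2176]),([-.1551,-.1366,1.5029,.0002,1.7754],[.5059,-.0272,.3584]),([-.0876,1.0664,.0319,.0054,1.9785],[.8697,-.0231,.3168]),([-.0833,.8047,.5174,.0151,1.5662],[.9137,-.0192,.2852]),([-.2731,-.8922,2.1558,.0569,1.6592],[.3475,-.022,.2905])]
g=lambda p:np.concatenate([fk(q,p)[0]-x for q,x in D])
s=least_squares(g,[.45,.45,.3,.25,.05,0]);print(np.round(s.x,4),np.abs(s.fun).max())
for q,x in D:print(np.round(fk(q,s.x)[1],3))
p=s.x
# inner limit, tool down in plane: for wrist at q2=-.89 or q3=2.5
for q2,q3 in [(-.89,q) for q in(2.0,2.2,2.3,2.4,2.5)]+[(q,2.5) for q in(-.8,-.7,-.6,-.5,-.4,-.3)]:
    q=[0,q2,q3,0,np.pi-q2-q3];print(q2,q3,round(q[4],2),np.round(fk(q,p)[0],3))
E
```

```text
[0.3691 0.5534 0.3182 0.3776 0.0512 0.0616] 4.957495634464945e-05
[-0.001 -0.002 -1.   ]
[-0.  0. -1.]
[ 0.065 -0.001 -0.998]
[ 0.251 -0.006 -0.968]
[ 0.224 -0.004 -0.975]
-0.89 2.0 2.03 [0.236 0.051 0.364]
-0.89 2.2 1.83 [0.264 0.051 0.256]
-0.89 2.3 1.73 [0.269 0.051 0.201]
-0.89 2.4 1.63 [0.269 0.051 0.145]
-0.89 2.5 1.53 [0.264 0.051 0.09 ]
-0.8 2.5 1.44 [0.276 0.051 0.065]
-0.7 2.5 1.34 [0.287 0.051 0.037]
-0.6 2.5 1.24 [0.295 0.051 0.008]
-0.5 2.5 1.14 [ 0.301  0.051 -0.022]
-0.4 2.5 1.04 [ 0.303  0.051 -0.052]
-0.3 2.5 0.94 [ 0.302  0.051 -0.082]
```

Call:
carry_out:
  moves:
    - {"jaw": 0.093,"dx": 0.03,"dy": -0.008,"dz": -0.007,"yaw": 0}
    - {"jaw": 0.093,"dx": 0.04,"dy": -0.011,"dz": -0.009,"yaw": 0}
    - {"jaw": 0.093,"dx": 0.05,"dy": -0.014,"dz": -0.01,"yaw": 0}
    - {"jaw": 0.093,"dx": 0.055,"dy": -0.015,"dz": -0.01,"yaw": 0}

```text
t: 5.48
tool_pos: [0.2855, -0.0406, 0.3258]
orientation: [0.389, 3.023, 0.039]
force: [0.5, 0.1, -0.2]
opening: 0.0931
gripper_force: 0.0
```

```bash
python3 - <<'E'
from h import *
st()
E
```

```text
{'t': 5.475, 'q': [-0.3841, -0.8925, 2.0763, 0.0504, 1.8737, -1.6819], 'tool_pos': [0.2855, -0.0406, 0.3258], 'force': [0.5427, 0.0519, -0.1731], 'opening': 0.0931, 'gripper_force': 0.0}
tool axes (columns x,y,z) [[-0.963, 0.251, 0.095], [0.254, 0.967, 0.013], [-0.089, 0.037, -0.995]]
```

Call:
carry_out:
  moves:
    - {"jaw": 0.093,"dx": 0.055,"dy": -0.023,"dz": -0.005,"yaw": 0}
    - {"jaw": 0.093,"dx": 0.055,"dy": -0.023,"dz": -0.003,"yaw": 0}

```text
t: 5.72
tool_pos: [0.2366, -0.0815, 0.3477]
orientation: [0.394, 3.096, 0.062]
force: [0.9, -1.0, 0.0]
opening: 0.093
gripper_force: 0.0
```

```bash
python3 - <<'E'
from h import *
st()
E
```

```text
{'t': 5.725, 'q': [-0.6069, -0.8926, 2.0326, 0.0489, 2.0019, -1.904], 'tool_pos': [0.2366, -0.0815, 0.3477], 'force': [0.8694, -0.9951, 0.0424], 'opening': 0.093, 'gripper_force': 0.0}
tool axes (columns x,y,z) [[-0.968, 0.25, 0.025], [0.251, 0.967, 0.037], [-0.015, 0.042, -0.999]]
```

Call:
carry_out:
  moves:
    - {"jaw": 0.093,"dx": -0.025,"dy": 0.04,"dz": 0,"yaw": 0}
    - {"jaw": 0.093,"dx": -0.016,"dy": 0.05,"dz": 0,"yaw": 0}
    - {"jaw": 0.093,"dx": -0.012,"dy": 0.055,"dz": 0,"yaw": 0}
    - {"jaw": 0.093,"dx": -0.011,"dy": 0.057,"dz": 0,"yaw": 0}
    - {"jaw": 0.093,"dx": 0.04,"dy": 0.034,"dz": 0,"yaw": 0}
    - {"jaw": 0.093,"dx": 0.04,"dy": 0.034,"dz": 0,"yaw": 0}
    - {"jaw": 0.093,"dx": 0.04,"dy": 0.034,"dz": 0,"yaw": 0}
    - {"jaw": 0.093,"dx": 0.04,"dy": 0.034,"dz": 0,"yaw": 0}

```text
t: 6.72
tool_pos: [0.2285, 0.271, 0.3604]
orientation: [0.397, 3.095, 0.065]
force: [1.1, 0.8, -0.4]
opening: 0.0933
gripper_force: 0.0
```

Call:
carry_out:
  moves:
    - {"jaw": 0.093,"dx": 0.04,"dy": 0.034,"dz": 0,"yaw": 0}
    - {"jaw": 0.093,"dx": 0.03,"dy": 0.025,"dz": 0,"yaw": 0}

```text
t: 6.98
tool_pos: [0.1752, 0.346, 0.3619]
orientation: [0.394, 3.096, 0.065]
force: [0.3, 0.3, -0.0]
opening: 0.0929
gripper_force: 0.0
```

```bash
python3 - <<'E'
from h import *
st()
E
```

```text
{'t': 6.975, 'q': [0.9687, -0.5125, 1.7934, 0.0011, 1.8143, -0.3485], 'tool_pos': [0.1752, 0.346, 0.3619], 'force': [0.2588, 0.2607, -0.0024], 'opening': 0.0929, 'gripper_force': 0.0}
tool axes (columns x,y,z) [[-0.968, 0.25, 0.025], [0.251, 0.967, 0.039], [-0.015, 0.044, -0.999]]
```

Call:
carry_out:
  moves:
    - {"jaw": 0.093,"dx": 0,"dy": 0,"dz": 0,"yaw": 0.18}
    - {"jaw": 0.093,"dx": 0,"dy": 0,"dz": 0,"yaw": 0.18}
    - {"jaw": 0.093,"dx": 0,"dy": 0,"dz": 0,"yaw": 0.18}
    - {"jaw": 0.093,"dx": 0,"dy": 0,"dz": 0,"yaw": 0.18}
    - {"jaw": 0.093,"dx": 0,"dy": 0,"dz": 0,"yaw": 0.18}
    - {"jaw": 0.093,"dx": 0,"dy": 0,"dz": 0,"yaw": 0.18}
    - {"jaw": 0.093,"dx": 0,"dy": 0,"dz": 0,"yaw": 0.18}
    - {"jaw": 0.093,"dx": 0,"dy": 0,"dz": 0,"yaw": 0.18}

```text
t: 7.98
tool_pos: [0.1768, 0.3446, 0.3618]
orientation: [-2.351, -2.064, -0.069]
force: [-0.4, 0.6, 0.1]
opening: 0.093
gripper_force: 0.0
```

Call:
carry_out:
  moves:
    - {"jaw": 0.093,"dx": 0,"dy": 0,"dz": 0,"yaw": 0.18}
    - {"jaw": 0.093,"dx": 0,"dy": 0,"dz": 0,"yaw": 0.18}
    - {"jaw": 0.093,"dx": 0,"dy": 0,"dz": 0,"yaw": 0.12}

```text
t: 8.35
tool_pos: [0.1768, 0.3446, 0.3618]
orientation: [-2.765, -1.443, -0.063]
force: [-0.2, 0.3, -0.2]
opening: 0.093
gripper_force: 0.0
```

```bash
python3 - <<'E'
from h import *
st()
E
```

```text
{'t': 8.35, 'q': [0.963, -0.5137, 1.7944, 0.0012, 1.815, 1.5723], 'tool_pos': [0.1768, 0.3446, 0.3618], 'force': [-0.2397, 0.2532, -0.1641], 'opening': 0.093, 'gripper_force': 0.0}
tool axes (columns x,y,z) [[0.571, 0.82, 0.025], [0.819, -0.572, 0.038], [0.046, -0.001, -0.999]]
```

Tool x is now exactly radial outward; push inward with −dx.

Call:
carry_out:
  moves:
    - {"jaw": 0.093,"dx": -0.04,"dy": 0,"dz": 0,"yaw": 0}
    - {"jaw": 0.093,"dx": -0.04,"dy": 0,"dz": 0,"yaw": 0}
    - {"jaw": 0.093,"dx": -0.025,"dy": 0,"dz": 0,"yaw": 0}
    - {"jaw": 0.093,"dx": -0.015,"dy": 0,"dz": 0,"yaw": 0}
    - {"jaw": 0.093,"dx": -0.012,"dy": 0,"dz": 0,"yaw": 0}
    - {"jaw": 0.093,"dx": -0.03,"dy": 0,"dz": 0,"yaw": 0}
    - {"jaw": 0.093,"dx": -0.03,"dy": 0,"dz": 0,"yaw": 0}

```text
t: 9.22
tool_pos: [0.0815, 0.2253, 0.3688]
orientation: [2.776, 1.455, 0.011]
force: [-0.4, -0.2, 0.1]
opening: 0.0933
gripper_force: 0.0
```

```bash
python3 - <<'E'
from h import *
st()
E
```

```text
{'t': 9.225, 'q': [1.0241, -0.8914, 1.9913, -0.0109, 2.0395, 1.6243], 'tool_pos': [0.0815, 0.2253, 0.3688], 'force': [-0.3511, -0.2032, 0.0886], 'opening': 0.0933, 'gripper_force': 0.0}
tool axes (columns x,y,z) [[0.569, 0.822, 0.009], [0.822, -0.569, -0.003], [0.003, 0.01, -1.0]]
```

Call:
carry_out:
  moves:
    - {"jaw": 0.093,"dx": 0.017,"dy": 0.03,"dz": 0,"yaw": 0}
    - {"jaw": 0.093,"dx": 0.017,"dy": 0.05,"dz": 0,"yaw": 0}
    - {"jaw": 0.093,"dx": 0.017,"dy": 0.056,"dz": 0,"yaw": 0}
    - {"jaw": 0.093,"dx": 0.017,"dy": 0.056,"dz": 0,"yaw": 0}
    - {"jaw": 0.093,"dx": 0.017,"dy": 0.056,"dz": 0,"yaw": 0}
    - {"jaw": 0.093,"dx": 0.017,"dy": 0.056,"dz": 0,"yaw": 0}
    - {"jaw": 0.093,"dx": -0.035,"dy": 0.04,"dz": 0,"yaw": 0}
    - {"jaw": 0.093,"dx": -0.035,"dy": 0.04,"dz": 0,"yaw": 0}

```text
t: 10.22
tool_pos: [0.4166, 0.0328, 0.3715]
orientation: [2.776, 1.458, 0.009]
force: [0.4, 0.9, 0.9]
opening: 0.0929
gripper_force: 0.0
```

Call:
carry_out:
  moves:
    - {"jaw": 0.093,"dx": -0.035,"dy": 0.04,"dz": 0,"yaw": 0}
    - {"jaw": 0.093,"dx": -0.035,"dy": 0.04,"dz": 0,"yaw": 0}
    - {"jaw": 0.093,"dx": -0.035,"dy": 0.04,"dz": 0,"yaw": 0}
    - {"jaw": 0.093,"dx": -0.025,"dy": 0.03,"dz": 0,"yaw": 0}
    - {"jaw": 0.093,"dx": 0,"dy": 0,"dz": 0.02,"yaw": 0.18}
    - {"jaw": 0.093,"dx": 0,"dy": 0,"dz": 0.02,"yaw": 0.18}
    - {"jaw": 0.093,"dx": 0,"dy": 0,"dz": 0.02,"yaw": 0.18}
    - {"jaw": 0.093,"dx": 0,"dy": 0,"dz": 0.02,"yaw": 0.18}

```text
t: 11.22
tool_pos: [0.4667, -0.1582, 0.2924]
orientation: [3.116, 0.377, 0.014]
force: [-0.1, 0.1, 0.8]
opening: 0.0931
gripper_force: 0.0
```

Call:
carry_out:
  moves:
    - {"jaw": 0.093,"dx": 0,"dy": 0,"dz": 0.01,"yaw": 0.18}
    - {"jaw": 0.093,"dx": 0,"dy": 0,"dz": 0.01,"yaw": 0.18}
    - {"jaw": 0.093,"dx": 0,"dy": 0,"dz": 0.0,"yaw": 0.18}
    - {"jaw": 0.093,"dx": 0,"dy": 0,"dz": 0.0,"yaw": 0.18}
    - {"jaw": 0.093,"dx": 0,"dy": 0,"dz": 0,"yaw": 0.18}
    - {"jaw": 0.093,"dx": 0,"dy": 0,"dz": 0,"yaw": 0.06}
    - {"jaw": 0.093,"dx": 0,"dy": 0,"dz": 0,"yaw": 0}

```text
t: 12.1
tool_pos: [0.4669, -0.1583, 0.273]
orientation: [-2.943, 1.096, -0.015]
force: [-0.8, 0.4, 0.3]
opening: 0.0931
gripper_force: 0.0
```

```bash
python3 - <<'E'
from h import *
st()
m=camera_model('wrist');im=read_camera('wrist');np.savez('w1.npz',K=m['camera_matrix'],V=m['view'],im=im)
cv2.imwrite('pics/w1.png',im[:,:,::-1])
E
```

```text
{'t': 12.1, 'q': [-0.4323, -0.1889, 1.7031, 0.0019, 1.6178, 1.8513], 'tool_pos': [0.4669, -0.1583, 0.273], 'force': [-0.7623, 0.402, 0.3485], 'opening': 0.0931, 'gripper_force': 0.0}
tool axes (columns x,y,z) [[0.757, -0.654, 0.009], [-0.654, -0.757, -0.002], [0.009, -0.004, -1.0]]
```

View pics/w1.png

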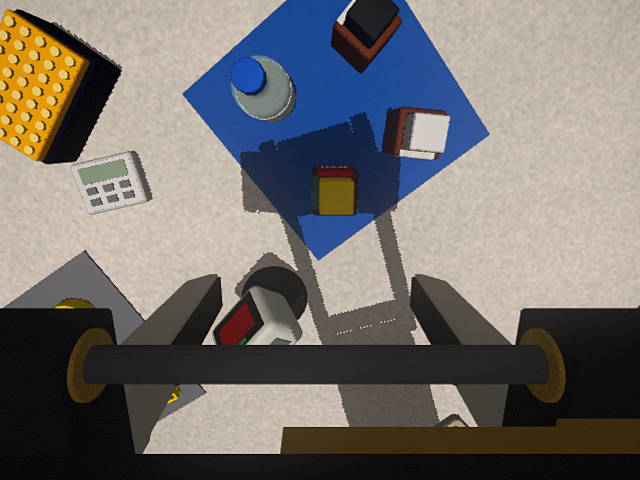

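```bash
cat > meas.py <<'E'
from h import *
d=np.load('w1.npz');mw={'camera_matrix':d['K'],'view':d['V']}
ims={'wrist':d['im'],'top':cv2.imread('pics/top0.png')[:,:,::-1],'side':cv2.imread('pics/side0.png')[:,:,::-1]}
M={'wrist':mw,'top':camera_model('top'),'side':camera_model('side')}
def blob(n,lo,hi,roi):
    hsv=cv2.cvtColor(np.ascontiguousarray(ims[n]),cv2.COLOR_RGB2HSV);k=cv2.inRange(hsv,np.array(lo),np.array(hi))
    x0,y0,x1,y1=roi;mm=np.zeros_like(k);mm[y0:y1,x0:x1]=k[y0:y1,x0:x1]
    mm=cv2.morphologyEx(mm,cv2.MORPH_CLOSE,np.ones((3,3)))
    return max(cv2.findContours(mm,cv2.RETR_EXTERNAL,cv2.CHAIN_APPROX_NONE)[0],key=cv2.contourArea)
def rect(n,c,z,nm):
    r=cv2.minAreaRect(c);P=pix2plane(n,cv2.boxPoints(r),z,M[n]);e=P[1]-P[0]
    print(nm,np.round(r[0],1),np.round(P.mean(0),4),'sides',np.round([np.linalg.norm(e),np.linalg.norm(P[2]-P[1])],4),'ang',round(np.degrees(np.arctan2(e[1],e[0])),1))
rect('wrist',blob('wrist',(20,150,165),(35,255,255),(300,165,370,225)),.105,'cap bright')
rect('wrist',blob('wrist',(20,120,60),(35,255,255),(300,165,370,225)),.105,'cap all')
B={}
for n,roi in(('wrist',(200,280,270,345)),('top',(305,285,360,340)),('side',(390,190,425,240))):
    c=blob(n,(0,120,30),(8,255,255),roi);r=cv2.minAreaRect(c);B[n]=(c,cv2.contourArea(c));mo=cv2.moments(c);print(n,np.round(r[0],1),np.round(r[1],1),cv2.contourArea(c),np.round([mo['m10']/mo['m00'],mo['m01']/mo['m00']],1))
# fit window rectangle pose (x,y,yaw, half w, half h), tilt 35, z .12, to masks via corners
from scipy.optimize import least_squares
def corners(p):
    x,y,yaw,w,h=p[:5];n=np.array([np.cos(yaw)*np.cos(.6109),np.sin(yaw)*np.cos(.6109),np.sin(.6109)]);Y=np.array([-np.sin(yaw),np.cos(yaw),0]);Z=np.cross(n,Y)
    return np.array([[x,y,.12]+a*w*Y+b*h*Z for a,b in((1,1),(1,-1),(-1,-1),(-1,1))])
def dist(n,C):
    q=proj(n,C,M[n]).astype(np.float32).reshape(-1,1,2)
    return [cv2.pointPolygonTest(q,(float(a),float(b)),True)-.5 for a,b in B[n][0][::2,0]]
for cams in(['wrist','top'],['wrist','top','side'],['wrist'],['top']):
    f=lambda p:np.concatenate([dist(n,corners(p)) for n in cams])
    s=least_squares(f,[.44,-.033,.15,.024,.018],loss='soft_l1',diff_step=1e-3)
    print(cams,np.round(s.x,4),'rms px',round(np.sqrt(np.mean(s.fun**2)),2))
E
python3 meas.py
```

```text
Traceback (most recent call last):
  File "meas.py", line 13, in <module>
    rect('wrist',blob('wrist',(20,150,165),(35,255,255),(300,165,370,225)),.105,'cap bright')
                 ~~~~^^^^^^^^^^^^^^^^^^^^^^^^^^^^^^^^^^^^^^^^^^^^^^^^^^^^^
  File "meas.py", line 9, in blob
    return max(cv2.findContours(mm,cv2.RETR_EXTERNAL,cv2.CHAIN_APPROX_NONE)[0],key=cv2.contourArea)
ValueError: max() iterable argument is empty
```

```bash
sed -i "s/^rect('wrist',blob('wrist',(20,150,165).*$/rect('wrist',blob('wrist',(20,120,125),(35,255,255),(300,165,370,225)),.105,'cap bright');h=cv2.cvtColor(ims['wrist'],cv2.COLOR_RGB2HSV);print(h[170:222:4,338].tolist())/" meas.py; python3 meas.py
```

```text
Traceback (most recent call last):
  File "meas.py", line 13, in <module>
    rect('wrist',blob('wrist',(20,120,125),(35,255,255),(300,165,370,225)),.105,'cap bright');h=cv2.cvtColor(ims['wrist'],cv2.COLOR_RGB2HSV);print(h[170:222:4,338].tolist())
                 ~~~~^^^^^^^^^^^^^^^^^^^^^^^^^^^^^^^^^^^^^^^^^^^^^^^^^^^^^
  File "meas.py", line 9, in blob
    return max(cv2.findContours(mm,cv2.RETR_EXTERNAL,cv2.CHAIN_APPROX_NONE)[0],key=cv2.contourArea)
ValueError: max() iterable argument is empty
```

```bash
sed -i "s/^rect('wrist',blob('wrist',(20,120,125).*$/h=cv2.cvtColor(ims['wrist'],cv2.COLOR_RGB2HSV);print(h[164:222:4,338].tolist(),h[195,308:364:4].tolist())/;s/(20,120,60),(35,255,255),(300/(20,120,95),(35,255,255),(300/" meas.py; python3 meas.py
```

```text
[[114, 162, 66], [176, 216, 66], [178, 193, 82], [178, 190, 74], [23, 213, 92], [24, 214, 113], [24, 232, 109], [24, 218, 111], [24, 210, 113], [24, 212, 112], [24, 219, 112], [24, 208, 114], [24, 208, 114], [110, 196, 164], [110, 190, 154]] [[110, 154, 71], [85, 95, 51], [80, 106, 48], [23, 220, 109], [24, 210, 114], [24, 217, 113], [24, 212, 113], [24, 217, 114], [24, 221, 112], [24, 214, 112], [23, 208, 114], [24, 212, 113], [5, 104, 44], [110, 153, 70]]
cap all [336. 196.] [ 0.47   -0.1866  0.105 ] sides [0.0308 0.0333] ang -130.8
wrist [237.3 326. ] [22.  45.8] 786.5 [236.7 325.9]
top [331.1 303.4] [ 9.9 22. ] 172.5 [330.9 303.3]
side [406.1 217.5] [26.1 13.8] 208.0 [406.4 218.1]
['wrist', 'top'] [ 0.4383 -0.0322  0.1302  0.0222  0.0145] rms px 0.97
['wrist', 'top', 'side'] [ 0.438  -0.032   0.1329  0.0223  0.0146] rms px 0.94
['wrist'] [ 0.4381 -0.0321  0.1257  0.022   0.0144] rms px 0.98
['top'] [ 0.4402 -0.032   0.1615  0.0227  0.0153] rms px 0.35
```

Call:
carry_out:
  moves:
    - {"jaw": 0.065,"dx": 0.019,"dy": 0.02,"dz": 0.02,"yaw": 0}
    - {"jaw": 0.065,"dx": 0,"dy": 0,"dz": 0.045,"yaw": 0}
    - {"jaw": 0.065,"dx": 0,"dy": 0,"dz": 0.045,"yaw": 0}
    - {"jaw": 0.065,"dx": 0,"dy": 0,"dz": 0.02,"yaw": 0}
    - {"jaw": 0.065,"dx": 0,"dy": 0,"dz": 0,"yaw": 0}

```text
t: 12.78
tool_pos: [0.4678, -0.1859, 0.1408]
orientation: [-2.943, 1.095, -0.009]
force: [-0.1, 0.6, 0.5]
opening: 0.0651
gripper_force: 0.0
```

```bash
python3 - <<'E'
from h import *
st()
m=camera_model('wrist');im=read_camera('wrist');np.savez('w2.npz',K=m['camera_matrix'],V=m['view'],im=im)
h=cv2.cvtColor(im,cv2.COLOR_RGB2HSV);k=cv2.inRange(h,(20,120,60),(35,255,255))
c=max(cv2.findContours(k,cv2.RETR_EXTERNAL,cv2.CHAIN_APPROX_NONE)[0],key=cv2.contourArea);r=cv2.minAreaRect(c)
P=pix2plane('wrist',cv2.boxPoints(r),.105,m);print(r,np.round(P,4).tolist(),P.mean(0))
cv2.imwrite('pics/w2.png',im[:,:,::-1])
E
```

```text
{'t': 12.775, 'q': [-0.4818, -0.0878, 1.8534, 0.0024, 1.3706, 1.8011], 'tool_pos': [0.4678, -0.1859, 0.1408], 'force': [-0.1169, 0.6035, 0.4907], 'opening': 0.0651, 'gripper_force': 0.0}
tool axes (columns x,y,z) [[0.757, -0.654, 0.006], [-0.654, -0.757, -0.0], [0.005, -0.004, -1.0]]
((518.0, 436.0), (241.99996948242188, 33.99999237060547), -0.0) [[0.3288, -0.1407, 0.105], [0.3509, -0.1576, 0.105], [0.2469, -0.2786, 0.105], [0.2217, -0.2654, 0.105]] [ 0.28709102 -0.21055218  0.105     ]
```

View pics/w2.png

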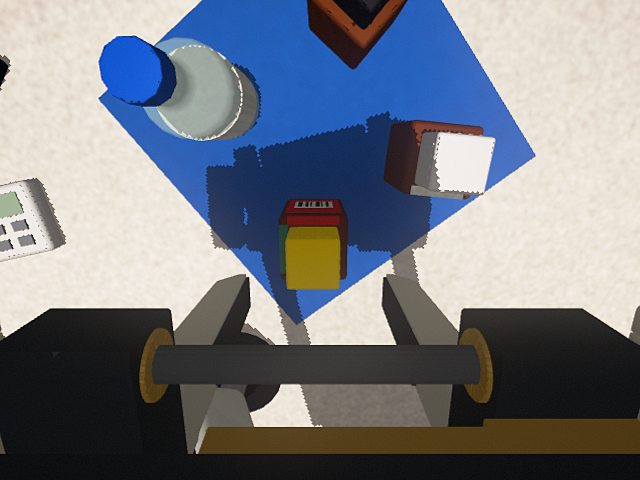

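```bash
python3 - <<'E'
from h import *
d=np.load('w2.npz');m={'camera_matrix':d['K'],'view':d['V']};im=d['im']
h=cv2.cvtColor(im,cv2.COLOR_RGB2HSV);k=cv2.inRange(h,(20,120,60),(35,255,255));k[300:]=0
print(h[222:296:4,314].tolist())
c=max(cv2.findContours(k,cv2.RETR_EXTERNAL,cv2.CHAIN_APPROX_NONE)[0],key=cv2.contourArea);r=cv2.minAreaRect(c);print(r,cv2.boundingRect(c))
P=pix2plane('wrist',cv2.boxPoints(r),.105,m);print(np.round(P,4).tolist(),P.mean(0))
E
```

```text
[[1, 210, 103], [19, 184, 65], [25, 246, 119], [24, 223, 119], [23, 230, 122], [25, 252, 146], [25, 245, 146], [25, 236, 146], [24, 248, 146], [24, 234, 146], [24, 228, 149], [24, 234, 145], [24, 222, 148], [24, 219, 149], [24, 217, 148], [24, 215, 152], [24, 213, 151], [110, 192, 206], [109, 172, 188]]
((312.5574645996094, 257.200927734375), (62.62412643432617, 55.17900085449219), 88.78113555908203) (285, 226, 56, 64)
[[0.4967, -0.1889, 0.105], [0.4768, -0.213, 0.105], [0.4469, -0.1891, 0.105], [0.4678, -0.1638, 0.105]] [ 0.47206165 -0.1887006   0.105     ]
```

Call:
carry_out:
  moves:
    - {"jaw": 0.065,"dx": 0.001,"dy": 0,"dz": 0.035,"yaw": 0}
    - {"jaw": 0.065,"dx": 0,"dy": 0,"dz": 0.025,"yaw": 0}
    - {"jaw": 0.065,"dx": 0,"dy": 0,"dz": 0.005,"yaw": 0}
    - {"jaw": 0.025,"dx": 0,"dy": 0,"dz": 0,"yaw": 0}
    - {"jaw": 0.025,"dx": 0,"dy": 0,"dz": 0,"yaw": 0}
    - {"jaw": 0.025,"dx": 0,"dy": 0,"dz": 0,"yaw": 0}
    - {"jaw": 0.025,"dx": 0,"dy": 0,"dz": 0,"yaw": 0}
  grip_force: 25

```text
t: 13.7
tool_pos: [0.4709, -0.1877, 0.0784]
orientation: [-2.942, 1.097, -0.017]
force: [0.3, 1.1, 4.3]
opening: 0.0321
gripper_force: 24.9
```

Call:
carry_out:
  moves:
    - {"jaw": 0.025,"dx": 0,"dy": 0,"dz": -0.01,"yaw": 0}
    - {"jaw": 0.025,"dx": 0,"dy": 0,"dz": -0.04,"yaw": 0}
    - {"jaw": 0.025,"dx": 0,"dy": 0,"dz": -0.06,"yaw": 0}
    - {"jaw": 0.025,"dx": 0,"dy": 0,"dz": -0.06,"yaw": 0}
    - {"jaw": 0.025,"dx": 0,"dy": -0.025,"dz": -0.04,"yaw": 0}
    - {"jaw": 0.025,"dx": 0.003,"dy": -0.045,"dz": -0.03,"yaw": 0}
    - {"jaw": 0.025,"dx": 0.003,"dy": -0.055,"dz": -0.02,"yaw": 0}
    - {"jaw": 0.025,"dx": 0.003,"dy": -0.055,"dz": -0.02,"yaw": 0}

```text
t: 14.7
tool_pos: [0.5932, -0.0556, 0.3601]
orientation: [-2.942, 1.098, -0.017]
force: [1.0, -0.6, -1.7]
opening: 0.0316
gripper_force: 24.9
```

Call:
carry_out:
  moves:
    - {"jaw": 0.025,"dx": 0.003,"dy": -0.055,"dz": -0.02,"yaw": 0}
    - {"jaw": 0.025,"dx": 0.003,"dy": -0.055,"dz": -0.02,"yaw": 0}
    - {"jaw": 0.025,"dx": 0.003,"dy": -0.055,"dz": 0,"yaw": 0}
    - {"jaw": 0.025,"dx": 0.003,"dy": -0.055,"dz": 0,"yaw": 0}
    - {"jaw": 0.025,"dx": 0,"dy": -0.04,"dz": 0,"yaw": 0}
    - {"jaw": 0.025,"dx": 0,"dy": -0.02,"dz": 0,"yaw": 0}
    - {"jaw": 0.025,"dx": 0,"dy": 0,"dz": 0,"yaw": -0.18}
    - {"jaw": 0.025,"dx": 0,"dy": 0,"dz": 0,"yaw": -0.18}

```text
t: 15.7
tool_pos: [0.7845, 0.1475, 0.3986]
orientation: [3.093, -0.543, 0.012]
force: [0.0, -0.6, -0.8]
opening: 0.0321
gripper_force: 24.9
```

```bash
python3 - <<'E'
from h import *
st()
E
```

```text
{'t': 15.7, 'q': [0.1234, 0.8723, 0.1803, -0.004, 2.0818, 2.0397], 'tool_pos': [0.7845, 0.1475, 0.3986], 'force': [0.007, -0.6479, -0.7537], 'opening': 0.0321, 'gripper_force': 24.9255}
tool axes (columns x,y,z) [[0.94, -0.341, 0.008], [-0.341, -0.94, -0.003], [0.008, -0.0, -1.0]]
```

Call:
carry_out:
  moves:
    - {"jaw": 0.025,"dx": 0,"dy": 0,"dz": 0,"yaw": -0.182}
    - {"jaw": 0.025,"dx": 0,"dy": 0,"dz": 0,"yaw": -0.182}
    - {"jaw": 0.025,"dx": 0,"dy": 0,"dz": 0,"yaw": -0.182}
    - {"jaw": 0.025,"dx": 0,"dy": 0,"dz": 0,"yaw": -0.182}
    - {"jaw": 0.025,"dx": 0,"dy": 0,"dz": 0,"yaw": -0.182}
    - {"jaw": 0.025,"dx": 0,"dy": 0,"dz": 0,"yaw": -0.182}
    - {"jaw": 0.025,"dx": 0,"dy": 0,"dz": 0,"yaw": -0.182}
    - {"jaw": 0.025,"dx": 0,"dy": 0,"dz": 0,"yaw": -0.182}

```text
t: 16.7
tool_pos: [0.7841, 0.147, 0.4]
orientation: [2.666, 1.649, 0.01]
force: [-0.2, 0.1, -2.0]
opening: 0.032
gripper_force: 24.9
```

Call:
carry_out:
  moves:
    - {"jaw": 0.025,"dx": 0,"dy": 0,"dz": 0,"yaw": -0.182}
    - {"jaw": 0.025,"dx": 0,"dy": 0,"dz": 0,"yaw": -0.182}
    - {"jaw": 0.025,"dx": 0,"dy": 0,"dz": 0,"yaw": -0.182}
    - {"jaw": 0.025,"dx": 0,"dy": 0,"dz": 0,"yaw": -0.182}
    - {"jaw": 0.025,"dx": 0,"dy": 0,"dz": 0,"yaw": -0.182}
    - {"jaw": 0.025,"dx": 0,"dy": 0,"dz": 0,"yaw": -0.182}
    - {"jaw": 0.025,"dx": 0,"dy": 0,"dz": 0,"yaw": -0.182}
    - {"jaw": 0.025,"dx": 0,"dy": 0,"dz": 0,"yaw": -0.182}

```text
t: 17.7
tool_pos: [0.7841, 0.147, 0.4]
orientation: [0.892, 3.003, 0.0]
force: [0.5, 0.1, -1.5]
opening: 0.0318
gripper_force: 24.9
```

Call:
carry_out:
  moves:
    - {"jaw": 0.025,"dx": 0,"dy": 0,"dz": 0,"yaw": -0.182}
    - {"jaw": 0.025,"dx": 0,"dy": 0,"dz": 0,"yaw": -0.182}
    - {"jaw": 0.025,"dx": 0,"dy": 0,"dz": 0,"yaw": -0.182}
    - {"jaw": 0.025,"dx": 0,"dy": 0,"dz": 0,"yaw": -0.182}

```text
t: 18.2
tool_pos: [0.7841, 0.147, 0.4]
orientation: [-0.235, 3.124, -0.005]
force: [-0.3, 0.4, -1.7]
opening: 0.0318
gripper_force: 24.9
```

```bash
python3 - <<'E'
import re
s=open('meas.py').read()
s=s.replace("k=cv2.inRange(hsv,np.array(lo),np.array(hi))\n","k=cv2.inRange(hsv,np.array(lo),np.array(hi))\n    if lo[0]==0:k|=cv2.inRange(hsv,np.array((170,lo[1],lo[2])),np.array((180,255,255)))\n")
open('meas.py','w').write(s)
E
python3 meas.py|tail -7
python3 - <<'E'
from h import *
st()
d=np.load('w1.npz')['im'][250:400,170:340];t=cv2.imread('pics/top0.png')[275:345,300:370]
a=cv2.resize(d[:,:,::-1],None,fx=3,fy=3);b=cv2.resize(t,(450,450),interpolation=cv2.INTER_CUBIC);cv2.imwrite('pics/rd.png',np.hstack([a,b])[:, :800] if 0 else cv2.resize(np.hstack([a,b]),(800,375)))
E
```

```text
wrist [237.1 326.3] [22.  46.5] 804.0 [236.7 326.1]
top [331.  303.4] [10.  22.2] 186.5 [331.  303.4]
side [405.9 217.6] [25.5 14.3] 244.5 [405.9 217.9]
['wrist', 'top'] [ 0.4381 -0.032   0.1337  0.0223  0.0148] rms px 1.04
['wrist', 'top', 'side'] [ 0.438  -0.0319  0.152   0.0227  0.0151] rms px 0.97
['wrist'] [ 0.4378 -0.0319  0.131   0.0222  0.0148] rms px 1.05
['top'] [ 0.4401 -0.0318  0.1577  0.023   0.0162] rms px 0.4
{'t': 18.2, 'q': [0.1227, 0.8696, 0.1817, -0.004, 2.0817, -1.6004], 'tool_pos': [0.7841, 0.147, 0.4], 'force': [-0.3203, 0.3907, -1.707], 'opening': 0.0318, 'gripper_force': 24.9253}
tool axes (columns x,y,z) [[-0.989, -0.15, 0.009], [-0.15, 0.989, -0.002], [-0.008, -0.004, -1.0]]
```

View pics/rd.png

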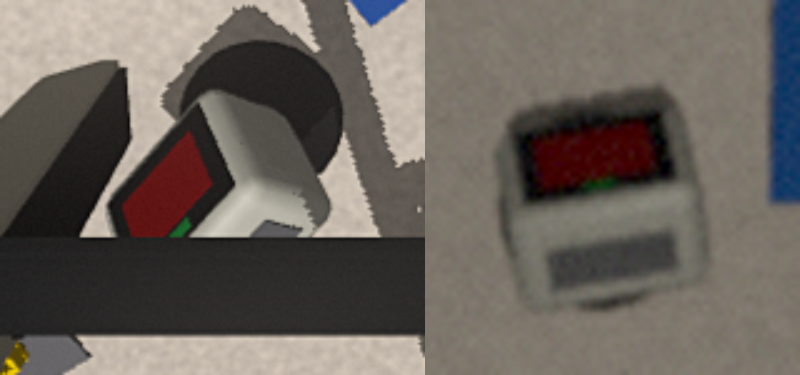

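```bash
sed -i "s/for a,b in B\[n\]\[0\]\[::2,0\]\]/for a,b in B[n][0][::2,0] if n!='wrist' or b<339]/" meas.py; python3 meas.py|tail -4
```

```text
['wrist', 'top'] [ 0.438  -0.0317  0.1376  0.0227  0.015 ] rms px 0.71
['wrist', 'top', 'side'] [ 0.4378 -0.0315  0.1551  0.023   0.0153] rms px 0.66
['wrist'] [ 0.4376 -0.0314  0.1429  0.0228  0.015 ] rms px 0.25
['top'] [ 0.4401 -0.0318  0.1577  0.023   0.0162] rms px 0.4
```

Call:
carry_out:
  moves:
    - {"jaw": 0.025,"dx": -0.02,"dy": 0,"dz": 0,"yaw": 0}
    - {"jaw": 0.025,"dx": -0.03,"dy": 0,"dz": 0,"yaw": 0}
    - {"jaw": 0.025,"dx": -0.03,"dy": 0,"dz": 0,"yaw": 0}
    - {"jaw": 0.025,"dx": -0.04,"dy": 0,"dz": 0,"yaw": 0}
    - {"jaw": 0.025,"dx": -0.05,"dy": 0,"dz": 0,"yaw": 0}
    - {"jaw": 0.025,"dx": -0.06,"dy": 0,"dz": 0,"yaw": 0}
    - {"jaw": 0.025,"dx": -0.06,"dy": 0,"dz": 0,"yaw": 0}
    - {"jaw": 0.025,"dx": -0.06,"dy": 0,"dz": 0,"yaw": 0}

```text
t: 19.2
tool_pos: [0.9207, 0.1595, 0.3313]
orientation: [-0.21, 2.893, 0.031]
force: [0.4, -0.2, -1.2]
opening: 0.0318
gripper_force: 25.0
```

```bash
python3 - <<'E'
from h import *
st()
E
```

```text
{'t': 19.2, 'q': [0.1122, 1.0672, 0.0224, 0.0116, 1.8102, -1.5991], 'tool_pos': [0.9207, 0.1595, 0.3313], 'force': [0.3701, -0.2454, -1.1921], 'opening': 0.0318, 'gripper_force': 24.9953}
tool axes (columns x,y,z) [[-0.961, -0.145, 0.237], [-0.139, 0.989, 0.038], [-0.24, 0.004, -0.971]]
```

Call:
carry_out:
  moves:
    - {"jaw": 0.025,"dx": -0.06,"dy": 0,"dz": 0,"yaw": 0}
    - {"jaw": 0.025,"dx": -0.06,"dy": 0,"dz": 0,"yaw": 0}
    - {"jaw": 0.025,"dx": -0.06,"dy": 0,"dz": 0,"yaw": 0}
    - {"jaw": 0.025,"dx": -0.06,"dy": 0,"dz": 0,"yaw": 0}
    - {"jaw": 0.025,"dx": -0.06,"dy": 0,"dz": 0,"yaw": 0}

```text
t: 19.82
tool_pos: [1.0055, 0.167, 0.3421]
orientation: [-0.194, 2.675, 0.057]
force: [-0.2, 0.5, -2.1]
opening: 0.0317
gripper_force: 25.0
```

```bash
python3 - <<'E'
from h import *
st()
E
```

```text
{'t': 19.825, 'q': [0.1047, 1.0879, 0.0224, 0.026, 1.5714, -1.6047], 'tool_pos': [1.0055, 0.167, 0.3421], 'force': [-0.2087, 0.5373, -2.1341], 'opening': 0.0317, 'gripper_force': 24.9956}
tool axes (columns x,y,z) [[-0.887, -0.146, 0.439], [-0.127, 0.989, 0.072], [-0.444, 0.008, -0.896]]
```

Call:
carry_out:
  moves:
    - {"jaw": 0.025,"dx": -0.06,"dy": 0,"dz": 0,"yaw": 0}
    - {"jaw": 0.025,"dx": -0.06,"dy": 0,"dz": 0,"yaw": 0}
    - {"jaw": 0.025,"dx": -0.06,"dy": 0,"dz": 0,"yaw": 0}
    - {"jaw": 0.025,"dx": -0.03,"dy": 0,"dz": 0,"yaw": 0}

```text
t: 20.32
tool_pos: [1.0486, 0.1704, 0.385]
orientation: [-0.183, 2.525, 0.072]
force: [-0.6, 0.1, -0.8]
opening: 0.0316
gripper_force: 25.0
```

```bash
python3 - <<'E'
from h import *
s=st();z=R.from_rotvec(s['orientation']).as_matrix()[:,2];print(np.degrees(np.arccos(-z[2])),np.degrees(np.arctan2(z[1],z[0])))
E
```

```text
{'t': 20.325, 'q': [0.1, 1.0716, 0.0224, 0.0364, 1.4369, -1.6091], 'tool_pos': [1.0486, 0.1704, 0.385], 'force': [-0.5548, 0.0515, -0.7735], 'opening': 0.0316, 'gripper_force': 24.9956}
tool axes (columns x,y,z) [[-0.811, -0.148, 0.567], [-0.115, 0.989, 0.093], [-0.574, 0.01, -0.819]]
35.042787910058806 9.335205172407697
```

Call:
carry_out:
  moves:
    - {"jaw": 0.025,"dx": 0.025,"dy": -0.005,"dz": -0.0085,"yaw": 0}
    - {"jaw": 0.025,"dx": 0.025,"dy": -0.005,"dz": -0.0085,"yaw": 0}
    - {"jaw": 0.025,"dx": 0.05,"dy": -0.01,"dz": -0.017,"yaw": 0}
    - {"jaw": 0.025,"dx": 0.05,"dy": -0.01,"dz": -0.017,"yaw": 0}
    - {"jaw": 0.025,"dx": 0.05,"dy": -0.01,"dz": -0.017,"yaw": 0}
    - {"jaw": 0.025,"dx": 0.05,"dy": -0.01,"dz": -0.017,"yaw": 0}
    - {"jaw": 0.025,"dx": 0.05,"dy": -0.01,"dz": -0.017,"yaw": 0}
    - {"jaw": 0.025,"dx": 0.05,"dy": -0.01,"dz": -0.017,"yaw": 0}

```text
t: 21.32
tool_pos: [0.7303, 0.0566, 0.2893]
orientation: [-0.184, 2.527, 0.072]
force: [-0.4, -0.0, -0.5]
opening: 0.0319
gripper_force: 25.0
```

Call:
carry_out:
  moves:
    - {"jaw": 0.025,"dx": 0.05,"dy": -0.01,"dz": -0.017,"yaw": 0}
    - {"jaw": 0.025,"dx": 0.05,"dy": -0.01,"dz": -0.017,"yaw": 0}
    - {"jaw": 0.025,"dx": 0.05,"dy": -0.01,"dz": -0.017,"yaw": 0}
    - {"jaw": 0.025,"dx": 0.02,"dy": -0.005,"dz": -0.0085,"yaw": 0}
    - {"jaw": 0.025,"dx": 0,"dy": 0,"dz": 0,"yaw": 0}

```text
t: 21.95
tool_pos: [0.5647, -0.0035, 0.2408]
orientation: [-0.182, 2.527, 0.07]
force: [-0.3, 0.6, -1.0]
opening: 0.0317
gripper_force: 25.0
```

```bash
cat >> h.py <<'E'
W=np.array([.438,-.032,.12]);psi=.15
def model(s,c,off,up):
    """bottle points (tool frame) : off=(bx,by), underside at tool z=up"""
    Rm=R.from_rotvec(s['orientation']).as_matrix()
    P=[]
    for h,w in((0,.023),(.07,.023),(.07,.016),(.102,.016)):
        P+=[[off[0]+a*w,off[1]+b*w,up-h] for a,b in((1,1),(1,-1),(-1,-1),(-1,1))]
    return np.array(s['tool_pos'])+np.array(P)@Rm.T
def overlay(n,im,P,m=None):
    im=np.ascontiguousarray(im[:,:,::-1]);q=np.round(proj(n,P,m)).astype(int)
    for i in range(0,len(q),4):cv2.polylines(im,[q[i:i+4].reshape(-1,1,2)],True,(255,0,255),1)
    return im
E
python3 - <<'E'
from h import *
s=st()
P=model(s,None,(-.0025,0),.0754)
for n in('side','top'):
    im=overlay(n,read_camera(n),P)
    c=proj(n,P).mean(0).astype(int);x0,y0=max(c[0]-70,0),max(c[1]-60,0)
    cv2.imwrite(f'pics/o_{n}.png',cv2.resize(im[y0:y0+120,x0:x0+130],None,fx=3,fy=3,interpolation=cv2.INTER_NEAREST))
a,b=[cv2.imread(f'pics/o_{n}.png') for n in('side','top')];cv2.imwrite('pics/o1.png',np.hstack([a,b]))
E
```

```text
{'t': 21.95, 'q': [-0.2534, -0.5786, 2.177, 0.2787, 0.9922, -2.0552], 'tool_pos': [0.5647, -0.0035, 0.2408], 'force': [-0.3079, 0.5752, -0.974], 'opening': 0.0317, 'gripper_force': 24.9955}
tool axes (columns x,y,z) [[-0.812, -0.147, 0.565], [-0.115, 0.989, 0.092], [-0.573, 0.009, -0.82]]
```

View pics/o1.png

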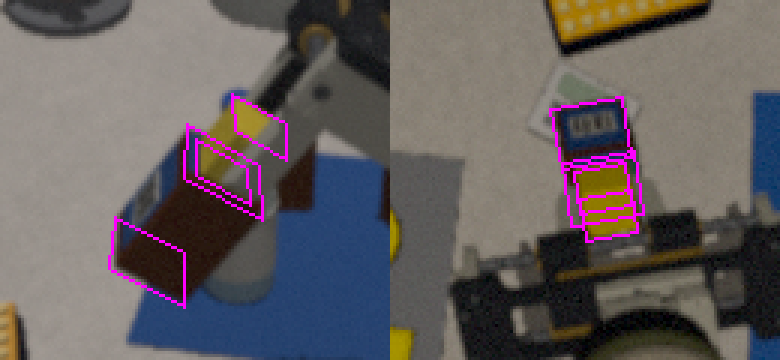

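Call:
carry_out:
  moves:
    - {"jaw": 0.025,"dx": 0.025,"dy": -0.004,"dz": -0.006,"yaw": 0}
    - {"jaw": 0.025,"dx": 0.03,"dy": -0.004,"dz": -0.006,"yaw": 0}
    - {"jaw": 0.025,"dx": 0.03,"dy": -0.002,"dz": -0.004,"yaw": 0}
    - {"jaw": 0.025,"dx": 0.018,"dy": 0,"dz": 0,"yaw": 0}
    - {"jaw": 0.025,"dx": 0.01,"dy": 0,"dz": 0,"yaw": 0}
    - {"jaw": 0.025,"dx": 0,"dy": 0,"dz": 0,"yaw": 0}

```text
t: 22.8
tool_pos: [0.475, -0.0294, 0.1881]
orientation: [-0.186, 2.535, 0.076]
force: [0.0, 0.7, -1.8]
opening: 0.0319
gripper_force: 25.0
```

```bash
cat >> h.py <<'E'
def check(s,face,bx=-.002,by=0,up=.0754):
    """label centre in the window frame; face=(1,0) red,(0,1)green,(-1,0) blue in tool axes"""
    Rm=R.from_rotvec(s['orientation']).as_matrix();f=np.array([*face,0.])
    L=np.array(s['tool_pos'])+Rm@(np.array([bx,by,up-.035])+.0235*f)
    t=.6109;n=np.array([np.cos(psi)*np.cos(t),np.sin(psi)*np.cos(t),np.sin(t)]);Y=np.array([-np.sin(psi),np.cos(psi),0]);Z=np.cross(n,Y)
    d=L-W;e=np.array([n,Y,Z])@d-[.04,0,0]
    print('label in window frame (out,width,up)',np.round([n@d,Y@d,Z@d],4),'angle',round(np.degrees(np.arccos(-n@Rm@f)),2))
    print('fix tool dx,dy,dz',np.round(-Rm.T@(np.array([n,Y,Z]).T@e),4))
E
python3 - <<'E'
from h import *
s=st();check(s,(1,0))
P=model(s,None,(-.002,0),.0754);n='side'
im=overlay(n,read_camera(n),P);c=proj(n,P).mean(0).astype(int);x0,y0=c[0]-75,c[1]-60
cv2.imwrite('pics/o2.png',cv2.resize(im[y0:y0+130,x0:x0+160],None,fx=4,fy=4,interpolation=cv2.INTER_NEAREST))
E
```

```text
{'t': 22.8, 'q': [-0.4316, -0.89, 2.4419, 0.3668, 1.103, -2.2339], 'tool_pos': [0.475, -0.0294, 0.1881], 'force': [0.0339, 0.6908, -1.7975], 'opening': 0.0319, 'gripper_force': 24.9955}
tool axes (columns x,y,z) [[-0.816, -0.15, 0.558], [-0.116, 0.989, 0.096], [-0.566, 0.013, -0.825]]
label in window frame (out,width,up) [ 0.0475 -0.0024 -0.0056] angle 0.68
fix tool dx,dy,dz [ 0.0075  0.0024 -0.0056]
```

View pics/o2.png

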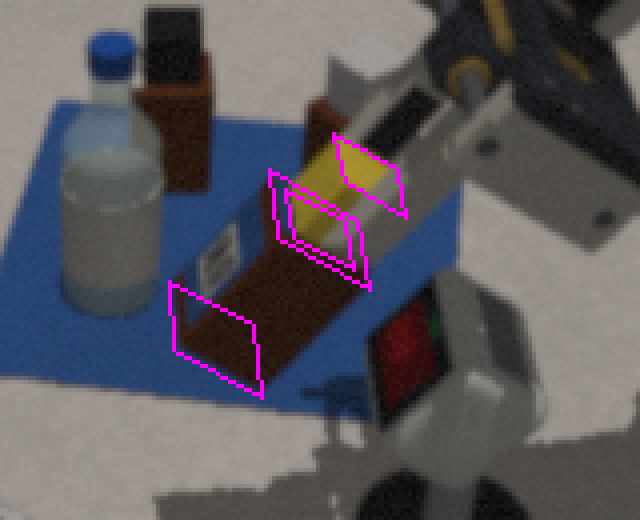

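```bash
cat > ik.py <<'E'
from h import *
from scipy.optimize import brentq,least_squares
p=[.3691,.5534,.3182,.3776,.0512,.0616]
def q23(tcp,z):
    w=np.array(tcp)-p[3]*np.array(z);r=np.sqrt(w[0]**2+w[1]**2-p[4]**2);h=w[2]-p[2]
    f=lambda q:[p[0]*np.sin(q[0])+p[1]*np.sin(q[0]+q[1])+p[5]*np.cos(q[0]+q[1])-r,p[0]*np.cos(q[0])+p[1]*np.cos(q[0]+q[1])-p[5]*np.sin(q[0]+q[1])-h]
    s=least_squares(f,[-.8,2.3]);return s.x,r,h,np.abs(s.fun).max()
E
python3 - <<'E'
from ik import *
t=.6109
def tcp(tilt,out,up,lat=0,ps=.15):
    n=np.array([np.cos(.15)*np.cos(t),np.sin(.15)*np.cos(t),np.sin(t)]);Y=np.array([-np.sin(.15),np.cos(.15),0]);Z=np.cross(n,Y)
    L=W+out*n+up*Z+lat*Y
    x=-np.array([np.cos(ps)*np.cos(tilt),np.sin(ps)*np.cos(tilt),np.sin(tilt)]);y=np.array([-np.sin(ps),np.cos(ps),0]);z=np.cross(x,y)
    return L-(.0404*z+(.0235-.002)*x),z
for td in(35,33,31,29):
  for o in(.04,.045,.05):
    for u in(0,-.006):
      T,z=tcp(np.radians(td),o,u);q,r,h,e=q23(T,z);print(td,o,u,np.round(T,4),np.round(q,3),round(r,3),round(h,3),'%.0e'%e)
E
```

```text
35 0.04 0 [ 0.4649 -0.0279  0.1884] [-0.964  2.48 ] 0.253 0.179 5e-10
35 0.04 -0.006 [ 0.4683 -0.0274  0.1835] [-0.945  2.48 ] 0.256 0.175 3e-10
35 0.045 0 [ 0.4689 -0.0273  0.1912] [-0.945  2.466] 0.257 0.182 2e-10
35 0.045 -0.006 [ 0.4724 -0.0268  0.1863] [-0.927  2.466] 0.26 0.177 9e-11
35 0.05 0 [ 0.473  -0.0267  0.1941] [-0.926  2.452] 0.261 0.185 8e-11
35 0.05 -0.006 [ 0.4764 -0.0262  0.1892] [-0.909  2.452] 0.264 0.18 3e-11
33 0.04 0 [ 0.4665 -0.0277  0.1885] [-0.907  2.44 ] 0.265 0.187 2e-11
33 0.04 -0.006 [ 0.4699 -0.0272  0.1836] [-0.889  2.44 ] 0.268 0.182 5e-12
33 0.045 0 [ 0.4705 -0.0271  0.1914] [-0.889  2.426] 0.269 0.19 6e-12
33 0.045 -0.006 [ 0.4739 -0.0266  0.1865] [-0.872  2.426] 0.272 0.185 9e-14
33 0.05 0 [ 0.4746 -0.0265  0.1943] [-0.872  2.412] 0.272 0.193 8e-13
33 0.05 -0.006 [ 0.478  -0.026   0.1894] [-0.855  2.413] 0.276 0.188 8e-13
31 0.04 0 [ 0.468  -0.0275  0.1886] [-0.852  2.4  ] 0.277 0.194 5e-14
31 0.04 -0.006 [ 0.4714 -0.0269  0.1837] [-0.835  2.4  ] 0.28 0.189 7e-12
31 0.045 0 [ 0.4721 -0.0268  0.1915] [-0.836  2.387] 0.281 0.197 6e-13
31 0.045 -0.006 [ 0.4755 -0.0263  0.1866] [-0.819  2.387] 0.284 0.192 2e-11
31 0.05 0 [ 0.4761 -0.0262  0.1944] [-0.82   2.373] 0.285 0.2 2e-12
31 0.05 -0.006 [ 0.4795 -0.0257  0.1895] [-0.803  2.373] 0.288 0.195 2e-11
29 0.04 0 [ 0.4696 -0.0272  0.1887] [-0.8    2.361] 0.289 0.201 8e-12
29 0.04 -0.006 [ 0.473  -0.0267  0.1838] [-0.783  2.361] 0.293 0.196 5e-11
29 0.045 0 [ 0.4737 -0.0266  0.1916] [-0.784  2.348] 0.293 0.204 1e-11
29 0.045 -0.006 [ 0.4771 -0.0261  0.1867] [-0.768  2.348] 0.296 0.199 5e-11
29 0.05 0 [ 0.4777 -0.026   0.1944] [-0.769  2.334] 0.297 0.206 9e-12
29 0.05 -0.006 [ 0.4811 -0.0255  0.1895] [-0.752  2.335] 0.3 0.202 5e-11
```

Call:
carry_out:
  moves:
    - {"jaw": 0.025,"dx": 0.02,"dy": 0.001,"dz": -0.008,"yaw": 0}
    - {"jaw": 0.025,"dx": 0.02,"dy": 0.001,"dz": -0.008,"yaw": 0}

```text
t: 23.1
tool_pos: [0.4613, -0.0423, 0.175]
orientation: [-0.195, 2.557, 0.092]
force: [0.1, -0.2, -1.9]
opening: 0.0317
gripper_force: 25.0
```

```bash
python3 - <<'E'
from h import *
s=st();check(s,(1,0))
E
```

```text
{'t': 23.1, 'q': [-0.4994, -0.8914, 2.4578, 0.3966, 1.141, -2.309], 'tool_pos': [0.4613, -0.0423, 0.175], 'force': [0.0583, -0.2109, -1.882], 'opening': 0.0317, 'gripper_force': 24.9959}
tool axes (columns x,y,z) [[-0.828, -0.158, 0.537], [-0.12, 0.987, 0.107], [-0.547, 0.024, -0.837]]
label in window frame (out,width,up) [ 0.0264 -0.0125 -0.0069] angle 1.85
fix tool dx,dy,dz [-0.0133  0.0128 -0.007 ]
```

Call:
carry_out:
  moves:
    - {"jaw": 0.025,"dx": -0.01,"dy": 0.006,"dz": -0.001,"yaw": 0}
    - {"jaw": 0.025,"dx": -0.005,"dy": 0.007,"dz": -0.002,"yaw": 0}
    - {"jaw": 0.025,"dx": 0,"dy": 0,"dz": 0,"yaw": 0}

```text
t: 23.48
tool_pos: [0.4708, -0.0271, 0.1871]
orientation: [-0.195, 2.556, 0.091]
force: [-0.4, 0.6, -1.2]
opening: 0.0319
gripper_force: 25.0
```

```bash
python3 - <<'E'
from h import *
s=st();check(s,(1,0))
E
```

```text
{'t': 23.475, 'q': [-0.4334, -0.8752, 2.4287, 0.3659, 1.127, -2.2372], 'tool_pos': [0.4708, -0.0271, 0.1871], 'force': [-0.425, 0.6374, -1.2027], 'opening': 0.0319, 'gripper_force': 24.9957}
tool axes (columns x,y,z) [[-0.827, -0.159, 0.539], [-0.12, 0.987, 0.107], [-0.549, 0.024, -0.836]]
label in window frame (out,width,up) [ 0.0429  0.0011 -0.0037] angle 1.76
fix tool dx,dy,dz [ 0.003  -0.001  -0.0037]
```

Call:
carry_out:
  moves:
    - {"jaw": 0.025,"dx": 0.001,"dy": -0.001,"dz": -0.0015,"yaw": 0}
    - {"jaw": 0.025,"dx": 0,"dy": 0,"dz": 0,"yaw": 0}
    - {"jaw": 0.025,"dx": 0,"dy": 0,"dz": 0,"yaw": 0}
    - {"jaw": 0.025,"dx": 0,"dy": 0,"dz": 0,"yaw": 0}
    - {"jaw": 0.025,"dx": 0,"dy": 0,"dz": 0,"yaw": 0}
    - {"jaw": 0.025,"dx": 0,"dy": 0,"dz": 0,"yaw": 0}
    - {"jaw": 0.025,"dx": 0,"dy": 0,"dz": 0,"yaw": 0}
    - {"jaw": 0.025,"dx": 0,"dy": 0,"dz": 0,"yaw": 0}

```text
t: 24.48
tool_pos: [0.4687, -0.0291, 0.1867]
orientation: [-0.193, 2.557, 0.091]
force: [-1.1, -0.5, -1.9]
opening: 0.0317
gripper_force: 25.0
```

Call:
carry_out:
  moves:
    - {"jaw": 0.025,"dx": 0,"dy": 0,"dz": 0,"yaw": 0}
    - {"jaw": 0.025,"dx": 0,"dy": 0,"dz": 0,"yaw": 0}
    - {"jaw": 0.025,"dx": 0,"dy": 0,"dz": 0,"yaw": 0}
    - {"jaw": 0.025,"dx": 0,"dy": 0,"dz": 0,"yaw": 0}

```text
t: 24.98
tool_pos: [0.4687, -0.0291, 0.1867]
orientation: [-0.193, 2.557, 0.091]
force: [0.5, -0.1, -1.9]
opening: 0.0322
gripper_force: 25.0
```

```bash
python3 - <<'E'
from h import *
s=st();check(s,(1,0))
im=read_camera('wrist');cv2.imwrite('pics/w3.png',im[:,:,::-1])
E
```

```text
{'t': 24.975, 'q': [-0.4424, -0.8808, 2.4317, 0.3684, 1.1333, -2.2432], 'tool_pos': [0.4687, -0.0291, 0.1867], 'force': [0.4793, -0.0822, -1.883], 'opening': 0.0322, 'gripper_force': 24.9956}
tool axes (columns x,y,z) [[-0.828, -0.157, 0.538], [-0.119, 0.987, 0.106], [-0.548, 0.024, -0.836]]
label in window frame (out,width,up) [ 0.0408 -0.0006 -0.0027] angle 1.84
fix tool dx,dy,dz [ 0.0009  0.0007 -0.0027]
```

View pics/w3.png

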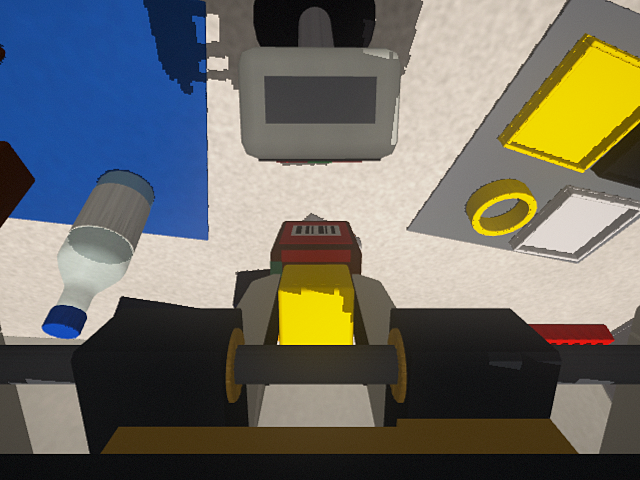

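Call:
carry_out:
  moves:
    - {"jaw": 0.025,"dx": 0,"dy": 0,"dz": 0,"yaw": 0.1745}
    - {"jaw": 0.025,"dx": 0,"dy": 0,"dz": 0,"yaw": 0.1745}
    - {"jaw": 0.025,"dx": 0,"dy": 0,"dz": 0,"yaw": 0.1745}
    - {"jaw": 0.025,"dx": 0,"dy": 0,"dz": 0,"yaw": 0.1745}
    - {"jaw": 0.025,"dx": 0,"dy": 0,"dz": 0,"yaw": 0.1745}
    - {"jaw": 0.025,"dx": 0,"dy": 0,"dz": 0,"yaw": 0.1745}
    - {"jaw": 0.025,"dx": 0,"dy": 0,"dz": 0,"yaw": 0.1745}
    - {"jaw": 0.025,"dx": 0,"dy": 0,"dz": 0,"yaw": 0.1745}

```text
t: 26.02
tool_pos: [0.4687, -0.0291, 0.1868]
orientation: [1.573, 2.177, 0.586]
force: [0.5, 0.0, -1.7]
opening: 0.0317
gripper_force: 25.0
```

Call:
carry_out:
  moves:
    - {"jaw": 0.025,"dx": 0,"dy": 0,"dz": 0,"yaw": 0.175}
    - {"jaw": 0.025,"dx": 0,"dy": 0,"dz": 0,"yaw": 0}

```text
t: 26.28
tool_pos: [0.4687, -0.0291, 0.1868]
orientation: [1.767, 2.058, 0.637]
force: [0.1, -0.2, -1.9]
opening: 0.0319
gripper_force: 25.0
```

```bash
python3 - <<'E'
from h import *
s=st();check(s,(0,1))
E
```

```text
{'t': 26.275, 'q': [-0.4423, -0.8809, 2.4317, 0.3685, 1.1333, -0.6733], 'tool_pos': [0.4687, -0.0291, 0.1868], 'force': [0.0724, -0.2133, -1.8946], 'opening': 0.0319, 'gripper_force': 24.997}
tool axes (columns x,y,z) [[-0.158, 0.828, 0.538], [0.987, 0.119, 0.106], [0.024, 0.548, -0.836]]
label in window frame (out,width,up) [ 0.0858 -0.0029 -0.0041] angle 178.17
fix tool dx,dy,dz [ 0.0027 -0.0459 -0.0026]
```

```bash
python3 - <<'E'
from h import *
check(read_state(),(0,-1))
E
```

```text
label in window frame (out,width,up) [ 0.0388 -0.0026 -0.0027] angle 1.83
fix tool dx,dy,dz [ 0.0027  0.0011 -0.0026]
```

Call:
carry_out:
  moves:
    - {"jaw": 0.025,"dx": 0.002,"dy": 0.001,"dz": -0.001,"yaw": 0}
    - {"jaw": 0.025,"dx": 0,"dy": 0,"dz": 0,"yaw": 0}
    - {"jaw": 0.025,"dx": 0,"dy": 0,"dz": 0,"yaw": 0}
    - {"jaw": 0.025,"dx": 0,"dy": 0,"dz": 0,"yaw": 0}
    - {"jaw": 0.025,"dx": 0,"dy": 0,"dz": 0,"yaw": 0}
    - {"jaw": 0.025,"dx": 0,"dy": 0,"dz": 0,"yaw": 0}
    - {"jaw": 0.025,"dx": 0,"dy": 0,"dz": 0,"yaw": 0}
    - {"jaw": 0.025,"dx": 0,"dy": 0,"dz": 0,"yaw": 0}

```text
t: 27.28
tool_pos: [0.4687, -0.0272, 0.1882]
orientation: [1.769, 2.057, 0.637]
force: [-0.2, 0.6, -2.5]
opening: 0.0317
gripper_force: 25.0
```

Call:
carry_out:
  moves:
    - {"jaw": 0.025,"dx": 0,"dy": 0,"dz": 0,"yaw": 0}
    - {"jaw": 0.025,"dx": 0,"dy": 0,"dz": 0,"yaw": 0}
    - {"jaw": 0.025,"dx": 0,"dy": 0,"dz": 0,"yaw": 0}
    - {"jaw": 0.025,"dx": 0,"dy": 0,"dz": 0,"yaw": 0}

```text
t: 27.78
tool_pos: [0.4687, -0.0272, 0.1882]
orientation: [1.769, 2.057, 0.637]
force: [-0.1, -0.8, -1.3]
opening: 0.0319
gripper_force: 25.0
```

Call:
carry_out:
  moves:
    - {"jaw": 0.025,"dx": 0,"dy": 0,"dz": 0,"yaw": 0.1745}
    - {"jaw": 0.025,"dx": 0,"dy": 0,"dz": 0,"yaw": 0.1745}
    - {"jaw": 0.025,"dx": 0,"dy": 0,"dz": 0,"yaw": 0.1745}
    - {"jaw": 0.025,"dx": 0,"dy": 0,"dz": 0,"yaw": 0.1745}
    - {"jaw": 0.025,"dx": 0,"dy": 0,"dz": 0,"yaw": 0.1745}
    - {"jaw": 0.025,"dx": 0,"dy": 0,"dz": 0,"yaw": 0.1745}
    - {"jaw": 0.025,"dx": 0,"dy": 0,"dz": 0,"yaw": 0.1745}
    - {"jaw": 0.025,"dx": 0,"dy": 0,"dz": 0,"yaw": 0.1745}

```text
t: 28.78
tool_pos: [0.4687, -0.0271, 0.1882]
orientation: [-2.953, -0.476, -0.892]
force: [1.2, -1.0, -1.9]
opening: 0.032
gripper_force: 25.0
```

Call:
carry_out:
  moves:
    - {"jaw": 0.025,"dx": 0,"dy": 0,"dz": 0,"yaw": 0.175}
    - {"jaw": 0.025,"dx": 0,"dy": 0,"dz": 0,"yaw": 0}

```text
t: 29.02
tool_pos: [0.4687, -0.0271, 0.1882]
orientation: [-2.938, -0.223, -0.873]
force: [-0.4, -0.4, -2.0]
opening: 0.0321
gripper_force: 25.0
```

```bash
python3 - <<'E'
from h import *
check(st(),(-1,0))
im=read_camera('side');cv2.imwrite('pics/s4.png',cv2.resize(im[130:290,320:520,::-1],None,fx=3,fy=3))
E
```

```text
{'t': 29.025, 'q': [-0.4358, -0.884, 2.4307, 0.3647, 1.1349, 0.9062], 'tool_pos': [0.4687, -0.0271, 0.1882], 'force': [-0.3919, -0.4381, -1.9827], 'opening': 0.0321, 'gripper_force': 24.9969}
tool axes (columns x,y,z) [[0.828, 0.158, 0.538], [0.119, -0.987, 0.106], [0.548, -0.024, -0.836]]
label in window frame (out,width,up) [ 0.0378  0.0014 -0.0015] angle 1.84
fix tool dx,dy,dz [ 0.0022  0.0013 -0.0016]
```

View pics/s4.png

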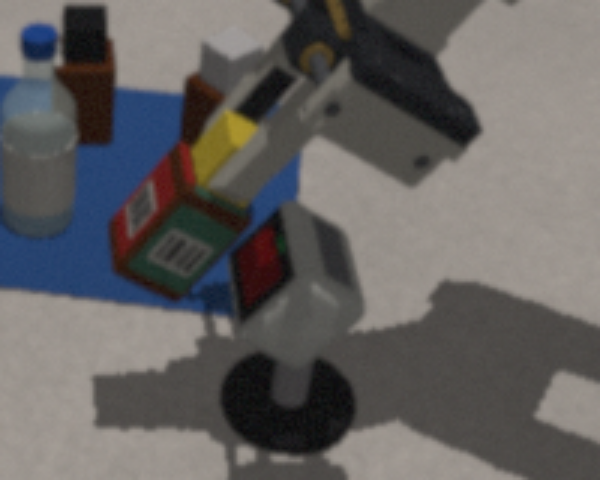

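Call:
carry_out:
  moves:
    - {"jaw": 0.025,"dx": 0.002,"dy": 0.001,"dz": -0.001,"yaw": 0}
    - {"jaw": 0.025,"dx": 0,"dy": 0,"dz": 0,"yaw": 0}
    - {"jaw": 0.025,"dx": 0,"dy": 0,"dz": 0,"yaw": 0}
    - {"jaw": 0.025,"dx": 0,"dy": 0,"dz": 0,"yaw": 0}
    - {"jaw": 0.025,"dx": 0,"dy": 0,"dz": 0,"yaw": 0}
    - {"jaw": 0.025,"dx": 0,"dy": 0,"dz": 0,"yaw": 0}
    - {"jaw": 0.025,"dx": 0,"dy": 0,"dz": 0,"yaw": 0}
    - {"jaw": 0.025,"dx": 0,"dy": 0,"dz": 0,"yaw": 0}

```text
t: 30.08
tool_pos: [0.47, -0.028, 0.1901]
orientation: [-2.938, -0.221, -0.873]
force: [-0.4, -0.4, -0.9]
opening: 0.0317
gripper_force: 25.0
```

Call:
carry_out:
  moves:
    - {"jaw": 0.025,"dx": 0,"dy": 0,"dz": 0,"yaw": 0}
    - {"jaw": 0.025,"dx": 0,"dy": 0,"dz": 0,"yaw": 0}
    - {"jaw": 0.025,"dx": 0,"dy": 0,"dz": 0,"yaw": 0}
    - {"jaw": 0.025,"dx": 0,"dy": 0,"dz": 0,"yaw": 0}

```text
t: 30.58
tool_pos: [0.47, -0.028, 0.1901]
orientation: [-2.938, -0.221, -0.873]
force: [0.5, 0.3, -0.8]
opening: 0.0318
gripper_force: 25.0
```

```bash
python3 - <<'E'
from h import *
s=st();check(s,(-1,0))
Rm=R.from_rotvec(s['orientation']).as_matrix()
print(Rm.T@(np.array([.52,.02,.29])-s['tool_pos']),Rm.T@(np.array([.48,.14,.33])-[.52,.02,.29]))
E
```

```text
{'t': 30.575, 'q': [-0.4366, -0.8777, 2.4242, 0.3651, 1.1354, 0.9065], 'tool_pos': [0.47, -0.028, 0.1901], 'force': [0.5383, 0.2957, -0.8152], 'opening': 0.0318, 'gripper_force': 24.9955}
tool axes (columns x,y,z) [[0.828, 0.157, 0.538], [0.118, -0.987, 0.106], [0.548, -0.025, -0.836]]
label in window frame (out,width,up) [ 0.0398  0.0004 -0.0006] angle 1.85
fix tool dx,dy,dz [ 0.0001  0.0003 -0.0007]
[ 0.10181679 -0.04198082 -0.05158567] [ 0.00293637 -0.12573735 -0.04220777]
```

Call:
carry_out:
  moves:
    - {"jaw": 0.025,"dx": 0.02,"dy": 0,"dz": 0,"yaw": 0}
    - {"jaw": 0.025,"dx": 0.035,"dy": 0,"dz": -0.01,"yaw": 0}
    - {"jaw": 0.025,"dx": 0.035,"dy": -0.01,"dz": -0.02,"yaw": 0}
    - {"jaw": 0.025,"dx": 0.012,"dy": -0.03,"dz": -0.02,"yaw": 0}
    - {"jaw": 0.025,"dx": 0,"dy": -0.05,"dz": -0.015,"yaw": 0}
    - {"jaw": 0.025,"dx": 0,"dy": -0.05,"dz": -0.015,"yaw": 0}
    - {"jaw": 0.025,"dx": 0,"dy": -0.028,"dz": -0.012,"yaw": 0}
    - {"jaw": 0.025,"dx": 0,"dy": 0,"dz": 0,"yaw": 0}

```text
t: 31.58
tool_pos: [0.4783, 0.1425, 0.3286]
orientation: [-2.935, -0.227, -0.876]
force: [0.0, 0.6, -1.2]
opening: 0.0319
gripper_force: 25.0
```

```bash
python3 - <<'E'
from h import *
st()
E
```

```text
{'t': 31.575, 'q': [0.1773, -0.7982, 2.1355, 0.0134, 1.222, 1.5926], 'tool_pos': [0.4783, 0.1425, 0.3286], 'force': [0.0446, 0.6225, -1.2374], 'opening': 0.0319, 'gripper_force': 24.9959}
tool axes (columns x,y,z) [[0.827, 0.161, 0.539], [0.121, -0.987, 0.109], [0.549, -0.025, -0.835]]
```

Call:
carry_out:
  moves:
    - {"jaw": 0.025,"dx": -0.018,"dy": 0,"dz": -0.012,"yaw": 0}
    - {"jaw": 0.025,"dx": -0.018,"dy": 0,"dz": -0.012,"yaw": 0}
    - {"jaw": 0.025,"dx": -0.025,"dy": 0,"dz": -0.016,"yaw": 0}
    - {"jaw": 0.025,"dx": -0.033,"dy": 0,"dz": -0.02,"yaw": 0}
    - {"jaw": 0.025,"dx": -0.042,"dy": 0,"dz": -0.025,"yaw": 0}
    - {"jaw": 0.025,"dx": -0.05,"dy": 0,"dz": -0.028,"yaw": 0}

```text
t: 32.33
tool_pos: [0.3732, 0.1684, 0.357]
orientation: [-3.037, -0.208, -0.714]
force: [1.0, -0.7, -1.5]
opening: 0.0319
gripper_force: 25.0
```

```bash
python3 - <<'E'
from h import *
st()
E
```

```text
{'t': 32.325, 'q': [0.4317, -0.8908, 2.0875, -0.145, 1.5065, 1.8431], 'tool_pos': [0.3732, 0.1684, 0.357], 'force': [0.9555, -0.6517, -1.5125], 'opening': 0.0319, 'gripper_force': 24.9931}
tool axes (columns x,y,z) [[0.887, 0.132, 0.442], [0.126, -0.991, 0.045], [0.444, 0.016, -0.896]]
```

Call:
carry_out:
  moves:
    - {"jaw": 0.025,"dx": -0.02,"dy": 0.03,"dz": -0.01,"yaw": 0}
    - {"jaw": 0.025,"dx": -0.02,"dy": 0.035,"dz": -0.01,"yaw": 0}
    - {"jaw": 0.025,"dx": -0.05,"dy": 0.018,"dz": -0.022,"yaw": 0}
    - {"jaw": 0.025,"dx": -0.055,"dy": 0.005,"dz": -0.022,"yaw": 0}

```text
t: 32.83
tool_pos: [0.3308, 0.1172, 0.3994]
orientation: [3.055, 0.189, 0.533]
force: [-0.1, 0.2, -1.4]
opening: 0.032
gripper_force: 25.0
```

```bash
python3 - <<'E'
from h import *
st()
E
```

```text
{'t': 32.825, 'q': [0.3248, -0.8907, 1.9752, -0.1228, 1.7302, 1.7323], 'tool_pos': [0.3308, 0.1172, 0.3994], 'force': [-0.0835, 0.1959, -1.3908], 'opening': 0.032, 'gripper_force': 24.9939}
tool axes (columns x,y,z) [[0.934, 0.114, 0.34], [0.126, -0.992, -0.013], [0.335, 0.055, -0.94]]
```

Call:
carry_out:
  moves:
    - {"jaw": 0.025,"dx": 0.0,"dy": 0.045,"dz": 0.01,"yaw": 0}
    - {"jaw": 0.025,"dx": -0.01,"dy": 0.05,"dz": 0.01,"yaw": 0}
    - {"jaw": 0.025,"dx": -0.03,"dy": 0.02,"dz": 0,"yaw": 0}
    - {"jaw": 0.025,"dx": -0.055,"dy": 0.004,"dz": -0.01,"yaw": 0}
    - {"jaw": 0.025,"dx": -0.055,"dy": 0.006,"dz": -0.01,"yaw": 0}

```text
t: 33.45
tool_pos: [0.3129, -0.0212, 0.4071]
orientation: [3.087, 0.194, 0.351]
force: [-0.1, 0.4, -1.3]
opening: 0.0322
gripper_force: 25.0
```

```bash
python3 - <<'E'
from h import *
st()
E
```

```text
{'t': 33.45, 'q': [-0.2948, -0.8908, 1.9355, 0.0542, 1.8742, 1.1724], 'tool_pos': [0.3129, -0.0212, 0.4071], 'force': [-0.105, 0.4093, -1.3136], 'opening': 0.0322, 'gripper_force': 24.9969}
tool axes (columns x,y,z) [[0.967, 0.12, 0.226], [0.127, -0.992, -0.015], [0.222, 0.043, -0.974]]
```

Call:
carry_out:
  moves:
    - {"jaw": 0.025,"dx": -0.04,"dy": -0.025,"dz": 0,"yaw": 0}
    - {"jaw": 0.025,"dx": -0.055,"dy": -0.008,"dz": 0,"yaw": 0}
    - {"jaw": 0.025,"dx": -0.055,"dy": -0.006,"dz": 0,"yaw": 0}

```text
t: 33.83
tool_pos: [0.2623, 0.0025, 0.4245]
orientation: [3.105, 0.194, 0.186]
force: [0.0, 0.5, -2.1]
opening: 0.0317
gripper_force: 25.0
```

```bash
python3 - <<'E'
from h import *
st()
E
```

```text
{'t': 33.825, 'q': [-0.1953, -0.891, 1.8872, 0.0064, 2.0235, 1.2538], 'tool_pos': [0.2623, 0.0025, 0.4245], 'force': [0.0315, 0.4778, -2.1344], 'opening': 0.0317, 'gripper_force': 24.9956}
tool axes (columns x,y,z) [[0.985, 0.123, 0.12], [0.126, -0.992, -0.018], [0.117, 0.033, -0.993]]
```

Call:
carry_out:
  moves:
    - {"jaw": 0.025,"dx": -0.05,"dy": -0.013,"dz": 0.005,"yaw": 0}
    - {"jaw": 0.025,"dx": -0.05,"dy": -0.013,"dz": 0.005,"yaw": 0}
    - {"jaw": 0.025,"dx": -0.04,"dy": -0.011,"dz": 0.005,"yaw": 0}

```text
t: 34.2
tool_pos: [0.2105, 0.0356, 0.4446]
orientation: [3.103, 0.19, 0.041]
force: [0.5, 0.4, -1.5]
opening: 0.0318
gripper_force: 25.0
```

```bash
python3 - <<'E'
from h import *
st()
E
```

```text
{'t': 34.2, 'q': [-0.0193, -0.8912, 1.8415, -0.0369, 2.1622, 1.4079], 'tool_pos': [0.2105, 0.0356, 0.4446], 'force': [0.4702, 0.3678, -1.5006], 'opening': 0.0318, 'gripper_force': 24.9944}
tool axes (columns x,y,z) [[0.992, 0.122, 0.028], [0.123, -0.992, -0.031], [0.024, 0.034, -0.999]]
```

Call:
carry_out:
  moves:
    - {"jaw": 0.025,"dx": 0.026,"dy": 0.03,"dz": 0,"yaw": 0}
    - {"jaw": 0.025,"dx": 0.026,"dy": 0.032,"dz": 0,"yaw": 0}
    - {"jaw": 0.025,"dx": 0.026,"dy": 0.033,"dz": 0,"yaw": 0}
    - {"jaw": 0.025,"dx": -0.023,"dy": 0.048,"dz": 0,"yaw": 0}
    - {"jaw": 0.025,"dx": -0.023,"dy": 0.048,"dz": 0,"yaw": 0}
    - {"jaw": 0.025,"dx": -0.023,"dy": 0.048,"dz": 0,"yaw": 0}
    - {"jaw": 0.025,"dx": 0,"dy": 0,"dz": 0,"yaw": 0}

```text
t: 35.08
tool_pos: [0.2476, -0.2038, 0.4517]
orientation: [3.104, 0.178, 0.038]
force: [-0.0, 0.5, -1.3]
opening: 0.032
gripper_force: 25.0
```

```bash
python3 - <<'E'
from h import *
st()
E
```

```text
{'t': 35.075, 'q': [-0.8483, -0.6194, 1.6922, -0.0009, 2.0283, 0.6075], 'tool_pos': [0.2476, -0.2038, 0.4517], 'force': [-0.018, 0.5088, -1.3416], 'opening': 0.032, 'gripper_force': 24.9955}
tool axes (columns x,y,z) [[0.993, 0.114, 0.026], [0.115, -0.993, -0.031], [0.022, 0.034, -0.999]]
```

Call:
carry_out:
  moves:
    - {"jaw": 0.025,"dx": -0.025,"dy": -0.037,"dz": 0,"yaw": 0}
    - {"jaw": 0.025,"dx": -0.025,"dy": -0.037,"dz": 0,"yaw": 0}
    - {"jaw": 0.025,"dx": -0.011,"dy": -0.017,"dz": 0,"yaw": 0}
    - {"jaw": 0.025,"dx": -0.007,"dy": -0.01,"dz": 0,"yaw": 0}
    - {"jaw": 0.025,"dx": -0.017,"dy": -0.025,"dz": 0,"yaw": 0}
    - {"jaw": 0.025,"dx": -0.017,"dy": -0.025,"dz": 0,"yaw": 0}

```text
t: 35.83
tool_pos: [0.1679, -0.0834, 0.4721]
orientation: [3.126, 0.193, -0.018]
force: [0.1, -0.9, -2.1]
opening: 0.0315
gripper_force: 25.0
```

```bash
python3 - <<'E'
from h import *
st()
E
```

```text
{'t': 35.825, 'q': [-0.707, -0.8909, 1.7833, -0.0188, 2.251, 0.7284], 'tool_pos': [0.1679, -0.0834, 0.4721], 'force': [0.1082, -0.9309, -2.1248], 'opening': 0.0315, 'gripper_force': 24.9955}
tool axes (columns x,y,z) [[0.992, 0.123, -0.011], [0.123, -0.992, -0.01], [-0.012, 0.008, -1.0]]
```

Call:
carry_out:
  moves:
    - {"jaw": 0.025,"dx": 0.035,"dy": -0.01,"dz": 0,"yaw": 0}
    - {"jaw": 0.025,"dx": 0.05,"dy": -0.015,"dz": 0,"yaw": 0}
    - {"jaw": 0.025,"dx": 0.05,"dy": -0.015,"dz": 0,"yaw": 0}
    - {"jaw": 0.025,"dx": 0.05,"dy": -0.017,"dz": 0,"yaw": 0}
    - {"jaw": 0.025,"dx": 0.0236,"dy": -0.037,"dz": 0.02,"yaw": 0}
    - {"jaw": 0.025,"dx": 0.0236,"dy": -0.037,"dz": 0.03,"yaw": 0}
    - {"jaw": 0.025,"dx": 0.0236,"dy": -0.037,"dz": 0.03,"yaw": 0}
    - {"jaw": 0.025,"dx": 0.0236,"dy": -0.037,"dz": 0.03,"yaw": 0}

```text
t: 36.83
tool_pos: [0.4192, 0.1556, 0.3556]
orientation: [3.127, 0.195, -0.016]
force: [0.1, -0.3, -1.7]
opening: 0.0321
gripper_force: 25.0
```

Call:
carry_out:
  moves:
    - {"jaw": 0.025,"dx": 0.0236,"dy": -0.037,"dz": 0.03,"yaw": 0}
    - {"jaw": 0.025,"dx": 0,"dy": 0,"dz": 0.05,"yaw": 0.15}
    - {"jaw": 0.025,"dx": 0,"dy": 0,"dz": 0.05,"yaw": 0.14}
    - {"jaw": 0.025,"dx": 0,"dy": 0,"dz": 0.02,"yaw": 0}
    - {"jaw": 0.025,"dx": 0,"dy": 0,"dz": 0,"yaw": 0}

```text
t: 37.45
tool_pos: [0.435, 0.1916, 0.2052]
orientation: [3.12, -0.255, -0.019]
force: [0.3, 0.4, -1.9]
opening: 0.0315
gripper_force: 25.0
```

```bash
python3 - <<'E'
from h import *
s=st();Rm=R.from_rotvec(s['orientation']).as_matrix()
T=np.array([.4424,.1969]);print(Rm.T@np.r_[T-s['tool_pos'][:2],0]+[.002,0,0])
P=model(s,None,(-.002,0),.0754);im=overlay('side',read_camera('side'),P)
q=np.round(proj('side',[[.4424+a,.1969+b,.007] for a,b in((.0,.0),(.02,0),(.02,.02),(0,.02))])).astype(int);cv2.circle(im,tuple(int(v) for v in q[0]),2,(255,0,0),-1)
cv2.imwrite('pics/s5.png',cv2.resize(im[200:440,270:510],None,fx=2.4,fy=2.4))
E
```

```text
{'t': 37.45, 'q': [0.3115, -0.1894, 1.8263, -0.0058, 1.5201, 2.0455], 'tool_pos': [0.435, 0.1916, 0.2052], 'force': [0.3042, 0.4014, -1.8763], 'opening': 0.0315, 'gripper_force': 24.9965}
tool axes (columns x,y,z) [[0.987, -0.162, -0.013], [-0.162, -0.987, -0.01], [-0.011, 0.012, -1.0]]
[ 0.00840832 -0.00647111 -0.00014973]
```

View pics/s5.png

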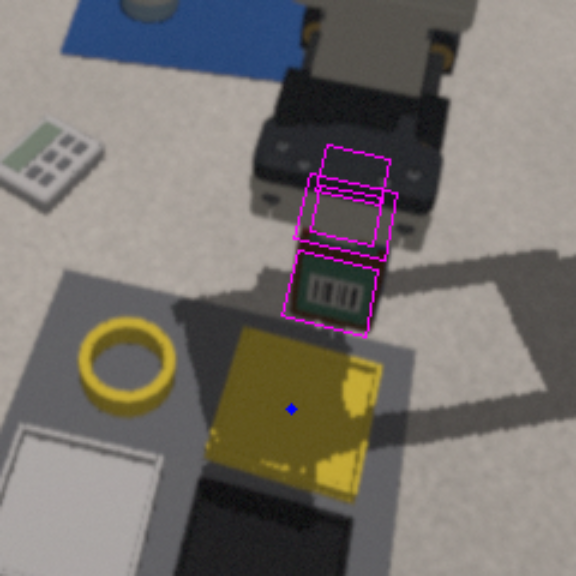

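Call:
carry_out:
  moves:
    - {"jaw": 0.025,"dx": 0.005,"dy": -0.004,"dz": 0.03,"yaw": 0}
    - {"jaw": 0.025,"dx": 0.005,"dy": -0.003,"dz": 0.04,"yaw": 0}
    - {"jaw": 0.025,"dx": 0,"dy": 0,"dz": 0.03,"yaw": 0}
    - {"jaw": 0.025,"dx": 0,"dy": 0,"dz": 0.012,"yaw": 0}
    - {"jaw": 0.025,"dx": 0,"dy": 0,"dz": 0.005,"yaw": 0}
    - {"jaw": 0.025,"dx": 0,"dy": 0,"dz": 0,"yaw": 0}

```text
t: 38.25
tool_pos: [0.4464, 0.1958, 0.0902]
orientation: [3.121, -0.26, -0.013]
force: [0.8, 0.1, -1.1]
opening: 0.0315
gripper_force: 25.0
```

Call:
carry_out:
  moves:
    - {"jaw": 0.025,"dx": 0,"dy": 0,"dz": 0.0015,"yaw": 0}
    - {"jaw": 0.025,"dx": 0,"dy": 0,"dz": 0.001,"yaw": 0}
    - {"jaw": 0.025,"dx": 0,"dy": 0,"dz": 0,"yaw": 0}

```text
t: 38.62
tool_pos: [0.4454, 0.1955, 0.0865]
orientation: [3.12, -0.26, -0.015]
force: [0.5, -1.5, -1.7]
opening: 0.032
gripper_force: 25.0
```

Call:
carry_out:
  moves:
    - {"jaw": 0.025,"dx": 0,"dy": 0,"dz": 0.0015,"yaw": 0}
    - {"jaw": 0.025,"dx": 0,"dy": 0,"dz": 0.001,"yaw": 0}
    - {"jaw": 0.025,"dx": 0,"dy": 0,"dz": 0,"yaw": 0}

```text
t: 39.0
tool_pos: [0.4451, 0.1954, 0.0835]
orientation: [3.12, -0.26, -0.016]
force: [0.5, -0.1, -1.5]
opening: 0.0319
gripper_force: 25.0
```

Call:
carry_out:
  moves:
    - {"jaw": 0.025,"dx": 0,"dy": 0,"dz": 0.001,"yaw": 0}
    - {"jaw": 0.025,"dx": 0,"dy": 0,"dz": 0,"yaw": 0}

```text
t: 39.25
tool_pos: [0.4452, 0.1954, 0.0826]
orientation: [3.12, -0.26, -0.016]
force: [0.1, -0.9, -0.4]
opening: 0.0319
gripper_force: 25.0
```

Call:
carry_out:
  moves:
    - {"jaw": 0.025,"dx": 0,"dy": 0,"dz": 0.0008,"yaw": 0}
    - {"jaw": 0.025,"dx": 0,"dy": 0,"dz": 0,"yaw": 0}

```text
t: 39.5
tool_pos: [0.4454, 0.1955, 0.0825]
orientation: [3.12, -0.26, -0.015]
force: [-2.8, -1.7, 4.6]
opening: 0.032
gripper_force: 25.0
```

Call:
carry_out:
  moves:
    - {"jaw": 0.034,"dx": 0,"dy": 0,"dz": 0,"yaw": 0}
    - {"jaw": 0.038,"dx": 0,"dy": 0,"dz": 0,"yaw": 0}
    - {"jaw": 0.06,"dx": 0,"dy": 0,"dz": 0,"yaw": 0}
    - {"jaw": 0.06,"dx": 0,"dy": 0,"dz": 0,"yaw": 0}
    - {"jaw": 0.06,"dx": 0,"dy": 0,"dz": -0.02,"yaw": 0}
    - {"jaw": 0.06,"dx": 0,"dy": 0,"dz": -0.05,"yaw": 0}
    - {"jaw": 0.06,"dx": 0,"dy": 0,"dz": -0.05,"yaw": 0}
    - {"jaw": 0.06,"dx": 0,"dy": 0,"dz": -0.03,"yaw": 0}

```text
t: 40.5
tool_pos: [0.4477, 0.1972, 0.235]
orientation: [3.122, -0.26, -0.011]
force: [0.7, 0.2, 0.2]
opening: 0.0599
gripper_force: 0.0
```

```bash
python3 - <<'E'
from h import *
st()
P=np.array([[.4424+a,.1969+b,.007+h] for h in(0,.102) for a,b in((.02,.02),(.02,-.02),(-.02,-.02),(-.02,.02))])
im=read_camera('side');w=read_camera('wrist')
a=cv2.resize(im[140:440,200:500,::-1],(400,400));b=cv2.resize(w[:,:,::-1],(400,300));b=cv2.copyMakeBorder(b,0,100,0,0,0)
cv2.imwrite('pics/s6.png',np.hstack([a,b]))
E
```

```text
{'t': 40.5, 'q': [0.3144, -0.1687, 1.7538, -0.0057, 1.5663, 2.0515], 'tool_pos': [0.4477, 0.1972, 0.235], 'force': [0.7222, 0.157, 0.237], 'opening': 0.0599, 'gripper_force': 0.0}
tool axes (columns x,y,z) [[0.986, -0.165, -0.008], [-0.166, -0.986, -0.008], [-0.006, 0.01, -1.0]]
```

View pics/s6.png

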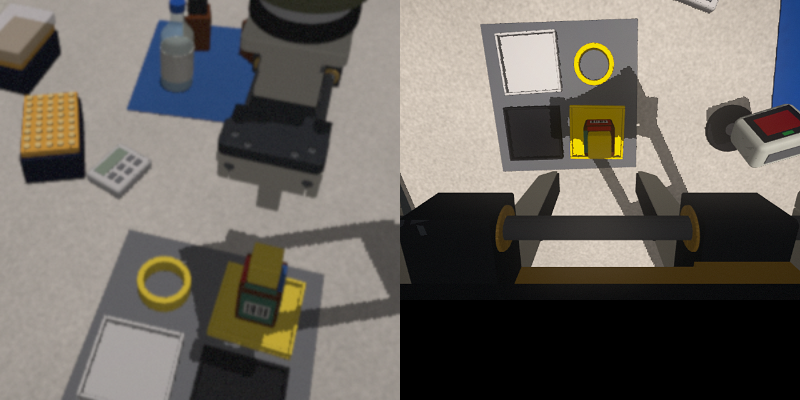

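The bottle stands upright in the middle of the yellow tray. The fingers are clear of it and nothing else has moved.

```bash
python3 -c "
from plant import close_job
print(close_job())"
```

```text
the job is handed in; nothing more can be done
None
```

The job is handed in at about 40.5 s: red, green and blue were each held still for over a second, centred about 4 cm from the reader window and about 1.8° off square by my calibration (joint 2's range limit kept the tool short of the full 35° tilt). The bottle was then set down upright and released in the yellow tray. Pushing against reach limits to tilt the tool took joint 2 briefly to −0.894 rad (stated limit −0.89), and an early stop read 66 N at the wrist (limit 120 N).

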